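# Refit the trim and knobs of a pressure former's front panel

### The arm

A 6-joint arm with a two-finger parallel gripper is mounted at the origin on the work surface. World frame = base frame: x ahead of the robot, y to its left, z up, the work surface at z = 0. Lengths are in m, angles in rad, forces in N, time in s.
With the tool pointing down it reaches from about 0.375 to 0.9 m from the base axis. Payload 3.1 kg.
Tool frame: the origin (TCP) lies between the finger pads; the fingertips stand 14 mm ahead of it and the grasp point (between the pads) lies 5 mm behind it (robot.finger_overhang is the distance from the TCP to the fingertips, in m); z points along the fingers, y is the line along which they close (so a half turn about z gives the same grasp; the last joint's range is limited). The gripper opens to 87 mm and grips with 3 to 60 N. Pads are 19 mm wide; open, the fingers measure 117 mm over their backs; the gripper's body (75 mm by 190 mm) begins 51 mm behind the grasp point.
Start: joints at [-1.49, 0.527, 1.433, -0, 1.181, -0.178], TCP at [0.161, -0.604, 0.237] pointing down, gripper open.
Joint ranges: [-3.08, 3.08], [-0.75, 2.2], [0.22, 2.44], [-1.43, 4.57], [0, 2.65], [-2.85, 2.85]. Speed limits (rad/s): [2.79, 2.79, 3.14, 3.14, 3.14, 3.14].

### API

Orientations are given as a unit quaternion [x, y, z, w].
In Python, from rig import monitor, cams, workorder, robot gives the robot as it stands.
- The arm moves only by the tool send_rows, never from a script. Its argument "moves" is one flat list of numbers, 7 for each row, row after row: the opening, from 0 (shut) to 1 (fully open), then the shift along the world's x, y, z in cm, then the turn, a rotation vector about the world's x, y, z in rad. A call has 1 to 5 rows; each row is the pose to reach, as a shift and turn from the pose commanded when the call began; what a row does not reach only later rows make up. A row lasts 1/12 s, in which the tool goes at most 41.7 mm and 7.16 degrees, less where a joint would pass 70% of its speed; a pose out of reach is approached as far as the arm can. A call with a gripper value outside its range is refused whole. The fingers move at their own pace and stop on an object; "grip_force" is the grip in N (left out, the last holds). Time passes only in rows, so rows that repeat a pose let the fingers close. It gives the time, the measured TCP pose, the force, the opening and the grip force at its end, in the units of the state.
- monitor.get_obs(): the state, without advancing time (a new reading comes with each control period).
- cams.camera(name): name is "scene" or "top" or "wrist"; returns a dict with "pixels" (384x512x3 uint8, blue, green, red), "range_z" (384x512 float32, m along the optical axis (not along the pixel's ray), 0 where there is no reading), "fovy" (degrees; the focal length in pixels is half the picture's height over the tangent of half this angle, whatever the lens; pixels are square), "cx", "cy" (the principal point, pixels), "rvec" (rotation vector, rad) and "tvec" (3), from world to camera coordinates, as OpenCV has them; the wrist camera has in their place "hand_eye" (4x4, takes a point from camera to tool coordinates, whose origin is the TCP and whose axes are the flange's). Camera axes: x right, y down, z forward; pixel columns grow to the right and rows downward; lengths in m; the calibration is good to about 2 mm. The wrist camera is an equidistant fisheye: a pixel r from the principal point sees the ray r / f radians off the axis. A picture is of the moment at which its call begins: read the wrist's pose just before it.
- workorder.hand_in(): hands the job in; it is judged then, once.
The state is a dict: "time": time; "q": joint angles; "joint_velocities": joint speeds; "joint_torque": joint torques, N m; "position": TCP position; "tool_rot": TCP orientation; "ft_force": force on the tool from outside, world axes, zero at the start; "moment": the same for the moment, N m; "grip_width": finger opening in m; "grip_force": force on a finger pad.
Only numpy, scipy, OpenCV 4.12 (cv2) and the standard library are available. Lean on these libraries where they do the work, as an engineer would, in place of code of your own. Each camera call takes 0.05 s, during which the arm holds its last target. There are 200 camera calls.

### The job

Take the hand roller and roll it firmly along both trim strips of the panel until every link is fully home, then lay the roller back in its rest; use the roller for this and do not press on the panel with the fingers. Only after the strips are home, push every loose knob down onto a square spindle of the panel until it sits on the face (spindles left over stay bare). Leave the other things on the bench where they are.

Things in the scene. Friction and masses are not known exactly. Their poses are not given: they have to be found in the camera images.
- panel: white front panel lying face up, fixed: 180 (x) x 280 (y) x 30 mm high; origin at the centre of its underside. Along its near (-x) edge runs a grey trim strip of 6 links (centre line x = -78 mm, y from -111 to 111 mm); along its left (+y) edge one of 3 links (y = 122 mm, x from -55.5 to 55.5 mm). Strips are 18 mm wide; the top of a link that is home stands 3 mm above the panel's face
- trimA0 (a joint): how far link 0 of the long strip is pressed in, in m: 0 = stands 5 mm proud, 0.005 = home. A hard plastic link 35.5 mm long; links are at 37 mm pitch, number 0 at the panel's -y end. Goes down under about 6 N (two at once at a joint between them: 12 N) and stays where it is left
- trimA1 (a joint): how far link 1 of the long strip is pressed in, in m: 0 = stands 5 mm proud, 0.005 = home. A hard plastic link 35.5 mm long; links are at 37 mm pitch, number 0 at the panel's -y end. Goes down under about 6 N (two at once at a joint between them: 12 N) and stays where it is left
- trimA2 (a joint): how far link 2 of the long strip is pressed in, in m: 0 = stands 5 mm proud, 0.005 = home. A hard plastic link 35.5 mm long; links are at 37 mm pitch, number 0 at the panel's -y end. Goes down under about 6 N (two at once at a joint between them: 12 N) and stays where it is left
- trimA3 (a joint): how far link 3 of the long strip is pressed in, in m: 0 = stands 5 mm proud, 0.005 = home. A hard plastic link 35.5 mm long; links are at 37 mm pitch, number 0 at the panel's -y end. Goes down under about 6 N (two at once at a joint between them: 12 N) and stays where it is left
- trimA4 (a joint): how far link 4 of the long strip is pressed in, in m: 0 = stands 5 mm proud, 0.005 = home. A hard plastic link 35.5 mm long; links are at 37 mm pitch, number 0 at the panel's -y end. Goes down under about 6 N (two at once at a joint between them: 12 N) and stays where it is left
- trimA5 (a joint): how far link 5 of the long strip is pressed in, in m: 0 = stands 5 mm proud, 0.005 = home. A hard plastic link 35.5 mm long; links are at 37 mm pitch, number 0 at the panel's -y end. Goes down under about 6 N (two at once at a joint between them: 12 N) and stays where it is left
- trimB0 (a joint): the same for link 0 of the short strip; number 0 at the panel's -x end
- trimB1 (a joint): the same for link 1 of the short strip; number 0 at the panel's -x end
- trimB2 (a joint): the same for link 2 of the short strip; number 0 at the panel's -x end
- roller_grip (a point): centre of the hand roller's upright wooden handle, a square bar 22 x 22 x 62 mm tall. Below it a steel crosspiece 72 (y) x 34 (x) x 8 mm, its underside 39 mm below this point, then a 35 mm wide fork with a rubber wheel, 36 mm diameter, 24 mm wide, axle along y (it rolls along its x); the wheel's lowest point is 85 mm below this point. About 0.28 kg
- roller_wheel (a joint): angle the roller's free-running wheel has turned, rad
- rest_top (a point): rest for the roller, fixed: two rails 70 mm long (its x), 12 mm thick, 48 mm apart, tops 52 mm above the bench. The crosspiece lies across the rail tops, the fork and wheel hang free between them, the roller's x along the rails (either way round). This point is midway between the rails at the height of their tops
- knob0_centre (a point): black push-on knob standing bore down, all alike: square skirt 36 x 36 x 18 mm with a 13 mm square bore from below, 18 mm deep, chamfered 3 mm at its mouth (sides along its x and y); on it a bar grip 36 mm long (x), 14 mm thick (y), 24 mm tall; 60 g. The point is on its axis, 21 mm above its underside. May be absent
- knob1_centre (a point): black push-on knob standing bore down, all alike: square skirt 36 x 36 x 18 mm with a 13 mm square bore from below, 18 mm deep, chamfered 3 mm at its mouth (sides along its x and y); on it a bar grip 36 mm long (x), 14 mm thick (y), 24 mm tall; 60 g. The point is on its axis, 21 mm above its underside. May be absent
- knob2_centre (a point): black push-on knob standing bore down, all alike: square skirt 36 x 36 x 18 mm with a 13 mm square bore from below, 18 mm deep, chamfered 3 mm at its mouth (sides along its x and y); on it a bar grip 36 mm long (x), 14 mm thick (y), 24 mm tall; 60 g. The point is on its axis, 21 mm above its underside. May be absent
- spindle0_foot (a point): square steel spindle on the panel, 10 x 10 mm (sides along its x and y), straight for 14 mm, then a 3 mm cone; stiff to turn about its axis (0.08 N m). The point is on its axis at the panel's face, on which the underside of a knob that is home rests. Any knob fits any spindle
- spindle1_foot (a point): square steel spindle on the panel, 10 x 10 mm (sides along its x and y), straight for 14 mm, then a 3 mm cone; stiff to turn about its axis (0.08 N m). The point is on its axis at the panel's face, on which the underside of a knob that is home rests. Any knob fits any spindle
- spindle2_foot (a point): square steel spindle on the panel, 10 x 10 mm (sides along its x and y), straight for 14 mm, then a 3 mm cone; stiff to turn about its axis (0.08 N m). The point is on its axis at the panel's face, on which the underside of a knob that is home rests. Any knob fits any spindle
- jar: small screw-top jar, 56 mm dia, 60 mm tall; not part of the job
- bottle: bottle, 60 mm dia, 150 mm tall; not part of the job
- puck: plaster puck, 70 mm dia, 22 mm high; not part of the job
- cup: white cup, 72 mm dia, 70 mm tall; not part of the job
There are look-alikes about, which are no part of the job. What is shaped like the part that bears knob1_centre but pink or red is not meant.

How it is judged:
By the outcome, as a careful person would: the job done as asked, in the order asked, and still so for the second after the job is handed in, with the robot touching nothing.
Of knob0, knob1, knob2 only 2 to 3 are there at a start; the rules pass over those that are not, and their reading is None.
At some moment in a run one of knob0, knob1, knob2 may be knocked a few centimetres aside while the robot is not near it.
It also fails if it takes over 200 s, if anything falls off the work surface, if the arm or the gripper's body presses on something with over 40 N, if the wrist force passes 120 N, or if a joint passes its speed limit or range.

## Working session

There is one attempt and no reset: what is moved stays moved. The work goes in short steps, Python scripts to look and compute and a tool call to move; the robot and the scene stay as the last step left them, time stands still between calls to the robot, and variables do not carry over. Pictures are saved under pics/ and viewed, at most 14 in all, crops included, and the job is handed in when it is done.

Besides the shell and the picture viewer there is one more tool, called as name(argument=value, ...) on one line, values as JSON. send_rows: Moves the arm, as the interface text tells. Its arguments: {"type":"object","properties":{"moves":{"type":"array","items":{"type":"number"}},"grip_force":{"type":"number"}},"required":["moves"]}

```bash
ls; mkdir -p pics; cat > h.py <<'E'
import numpy as np, cv2
from rig import monitor, cams, workorder, robot
from scipy.spatial.transform import Rotation as R
def grab(n):
    o=monitor.get_obs(); c=cams.camera(n); c['name']=n
    H,W=c['pixels'].shape[:2]; c['f']=H/2/np.tan(np.radians(c['fovy'])/2)
    if n=='wrist':
        T=np.eye(4);T[:3,:3]=R.from_quat(o['tool_rot']).as_matrix();T[:3,3]=o['position']
        M=T@np.array(c['hand_eye']); c['Rwc']=M[:3,:3]; c['o']=M[:3,3]
    else:
        Rc=R.from_rotvec(np.array(c['rvec']).ravel()).as_matrix(); c['Rwc']=Rc.T; c['o']=-Rc.T@np.array(c['tvec']).ravel()
    return c
def ray(c,u,v):
    x=(np.asarray(u,float)-c['cx']);y=(np.asarray(v,float)-c['cy'])
    if c['name']=='wrist':
        r=np.hypot(x,y)+1e-9;t=r/c['f'];d=np.stack([np.sin(t)*x/r,np.sin(t)*y/r,np.cos(t)],-1)
    else: d=np.stack([x/c['f'],y/c['f'],np.ones_like(x)],-1)
    return d@c['Rwc'].T
def onz(c,u,v,z):
    d=ray(c,u,v); return c['o']+d*((z-c['o'][2])/d[...,2])[...,None]
def cloud(c):
    H,W=c['range_z'].shape; v,u=np.mgrid[:H,:W]; d=ray(c,u,v); dz=d@c['Rwc'][:,2]
    return c['o']+d*(c['range_z']/dz)[...,None]
def proj(c,p):
    q=(np.asarray(p)-c['o'])@c['Rwc']
    if c['name']=='wrist':
        r=np.hypot(q[...,0],q[...,1])+1e-12;t=np.arctan2(r,q[...,2]);return np.stack([c['cx']+c['f']*t*q[...,0]/r,c['cy']+c['f']*t*q[...,1]/r],-1)
    return np.stack([c['cx']+c['f']*q[...,0]/q[...,2],c['cy']+c['f']*q[...,1]/q[...,2]],-1)
E
cat > a.py <<'E'
from h import *
for n in('scene','top'):
    c=grab(n); cv2.imwrite(f'pics/{n}0.png',cv2.resize(c['pixels'],(800,600),interpolation=cv2.INTER_CUBIC)); print(n,c['o'],c['Rwc'][:,2],c['f'],c['cx'],c['cy'],(c['range_z']>0).mean())
    np.savez(f'{n}0.npz',**c)
print({k:np.round(v,3) for k,v in monitor.get_obs().items()})
E
python3 a.py
```

```text
pics
scene [ 1.32291332 -0.82526609  0.88645627] [-0.56559051  0.57135883 -0.59469022] 403.3213252945326 258.16857367469265 190.23933611449127 0.9914754231770834
top [ 0.44788386 -0.03979595  1.48384106] [ 0.07530198 -0.01518316 -0.99704518] 424.079832539783 250.14442950385651 189.51069328871472 0.9962361653645834
{'time': np.float64(0.1), 'q': array([-1.489,  0.528,  1.434, -0.   ,  1.181, -0.179]), 'joint_velocities': array([ 0.002, -0.003, -0.002,  0.001,  0.001,  0.   ]), 'joint_torque': array([-1.0000e-03, -4.4099e+01, -1.7715e+01,  6.4000e-02,  5.3000e-02,
       -0.0000e+00]), 'position': array([ 0.161, -0.603,  0.236]), 'tool_rot': array([ 0.992,  0.13 ,  0.   , -0.001]), 'ft_force': array([ 0.13 ,  0.113, -0.361]), 'moment': array([-0.025,  0.015,  0.006]), 'grip_force': np.float64(0.0), 'grip_width': np.float64(0.087)}
```

View pics/scene0.png

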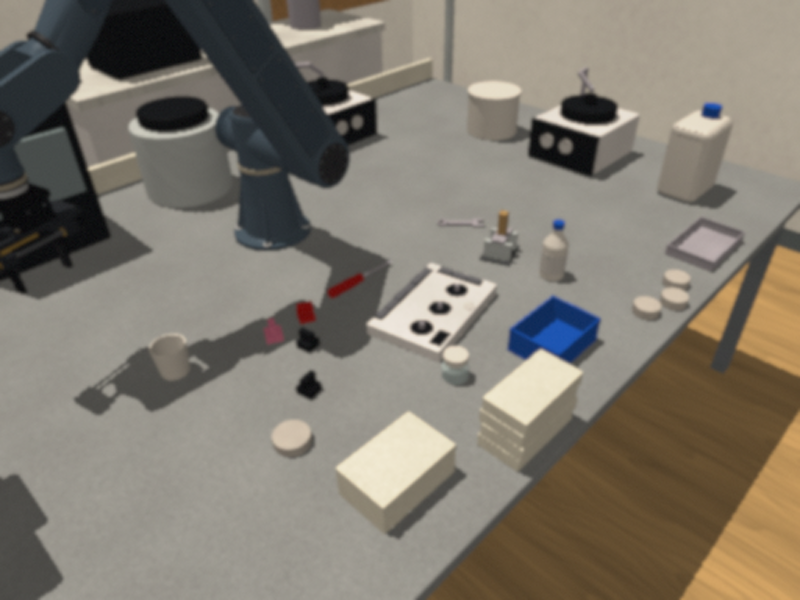

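View pics/top0.png

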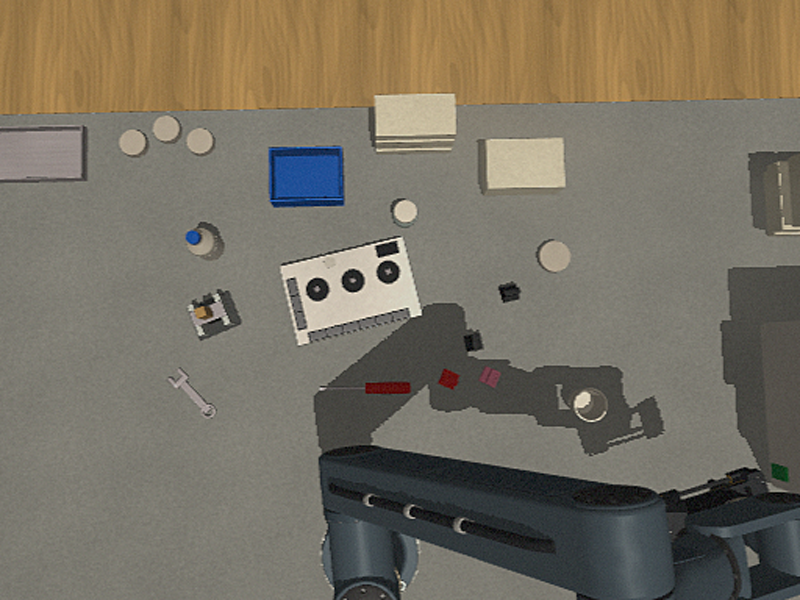

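The scene shows the panel (top view, ~(352,290)) with three spindles at (317,289), (352,280) and (388,271), and the roller in its rest at (212,313) with a tan handle. Things that could be taken for knobs, in top-view pixels: black (509,292), black (472,341), red (449,379), pink (491,377). I choose the two black ones. The only roller-like object is (205,313); the spanner (190,393) and screwdriver (388,388) are not part of the job. Measuring next.

```bash
cat > b.py <<'E'
from h import *
cs={n:grab(n) for n in('top','scene')}
t=cs['top'];P={n:cloud(c) for n,c in cs.items()}
def rect(p): 
    r=cv2.minAreaRect((p[:,:2]*1000).astype(np.float32)); return np.round(r[0],1),np.round(r[1],1),round(r[2],1)
for n,c in cs.items():
    im=c['pixels'].astype(int);p=P[n];X=p.reshape(-1,3)
    box=(p[...,0]>.25)&(p[...,0]<.85)&(p[...,1]<.45)&(p[...,1]>-.45)
    bright=im.min(2)
    m=box&(bright>150)&(abs(p[...,2]-.03)<.006)
    k,l,s,ce=cv2.connectedComponentsWithStats(m.astype(np.uint8))
    i=1+s[1:,4].argmax(); q=p[l==i]; print(n,'panel',rect(q),np.median(q[:,2]),len(q))
    m=box&(im.max(2)<60)&(p[...,2]>.012)
    k,l,s,ce=cv2.connectedComponentsWithStats(m.astype(np.uint8))
    for i in range(1,k):
        if s[i,4]>25:
            q=p[l==i];print(' black',ce[i].round(1),s[i,4],q[:,:2].mean(0).round(4),'z',np.percentile(q[:,2],[10,50,95]).round(4))
            h=q[q[:,2]>np.percentile(q[:,2],95)-.006]; print('    top',len(h),rect(h),h.mean(0).round(4))
    b,g,r=im[...,0],im[...,1],im[...,2]
    m=box&(r>b*1.6)&(r>g*1.15)&(r<g*1.9)&(p[...,2]>.04)
    k,l,s,ce=cv2.connectedComponentsWithStats(m.astype(np.uint8))
    for i in range(1,k):
        if s[i,4]>15:
            q=p[l==i];z=np.percentile(q[:,2],95);h=q[q[:,2]>z-.008];print(' tan',ce[i].round(1),s[i,4],'ztop',z,h.mean(0).round(4),rect(h))
    m=(p[...,2]>.04)&(p[...,2]<.062)&(np.hypot(p[...,0]-.545,p[...,1]-.27)<.1)
    q=p[m]; print(' rest/cross',len(q),rect(q) if len(q)>5 else '',np.histogram(q[:,2],np.arange(.04,.064,.002)))
E
python3 b.py
python3 - <<'E'
import cv2;from h import *
a=np.load('top0.npz')['pixels']
cv2.imwrite('pics/cropA.png',np.hstack([cv2.resize(a[170:230,100:180],(400,300)),cv2.resize(a[170:250,270:377],(400,300))]))
E
```

```text
top panel (array([574.,  27.]), array([178.8, 279.6]), 12.6) 0.030114099336506328 2635
 black [247.1 159.1] 96 [ 0.6632 -0.0542] z [0.0263 0.0308 0.0366]
    top 51 (array([663. , -54.1]), array([25.8, 42.9]), 13.1) [ 0.6624 -0.0555  0.0333]
 black [247.8 173.6] 139 [ 0.6126 -0.0552] z [0.027  0.0312 0.0352]
    top 101 (array([612.1, -54.5]), array([46.1, 43.6]), 16.7) [ 0.6128 -0.0555  0.0324]
 black [225.4 179.3] 143 [0.5948 0.0222] z [0.0265 0.0308 0.0364]
    top 76 (array([594.4,  23.2]), array([46.8, 41. ]), 32.3) [0.5926 0.0227 0.0331]
 black [202.6 184.7] 141 [0.5783 0.1008] z [0.0269 0.0308 0.0359]
    top 92 (array([578.9, 101. ]), array([44.7, 45. ]), 88.5) [0.5764 0.1    0.0327]
 black [326.1 186.9] 99 [ 0.5606 -0.3244] z [0.0155 0.0219 0.045 ]
    top 29 (array([ 560.7, -325. ]), array([13.2, 31.9]), 12.8) [ 0.5617 -0.3249  0.043 ]
 black [302.4 218.6] 96 [ 0.4535 -0.2384] z [0.0152 0.0236 0.0463]
    top 34 (array([ 453.6, -241.9]), array([32. , 12.4]), 6.8) [ 0.4528 -0.2425  0.0439]
 black [316.6 309.9] 4564 [ 0.2752 -0.1598] z [0.3879 0.6692 0.8147]
    top 357 (arra
[... 1236 characters left out ...]
40.4, 14.2]), 12.8) [ 0.4563 -0.2416  0.0423]
 black [281.2 215.7] 29 [ 0.6621 -0.0523] z [0.0282 0.0309 0.0338]
    top 28 (array([661.9, -51.9]), array([13.1, 31.2]), 11.3) [ 0.6621 -0.0526  0.031 ]
 black [197.3 246.1] 131 [ 0.5694 -0.3297] z [0.0165 0.0239 0.043 ]
    top 35 (array([ 565. , -327.3]), array([11.4, 31.2]), 12.5) [ 0.5654 -0.3282  0.0414]
 tan [321.6 141.1] 55 ztop 0.12381276127484074 [0.5334 0.3293 0.1212] (array([532.1, 329.8]), array([15.2, 20.8]), 42.1)
 rest/cross 140 (array([531.8, 330.2]), array([68.8, 74. ]), 21.7) (array([ 7, 14, 12, 12,  6, 12, 21, 10,  9, 15, 22]), array([0.04 , 0.042, 0.044, 0.046, 0.048, 0.05 , 0.052, 0.054, 0.056,
       0.058, 0.06 , 0.062]))
```

View pics/cropA.png

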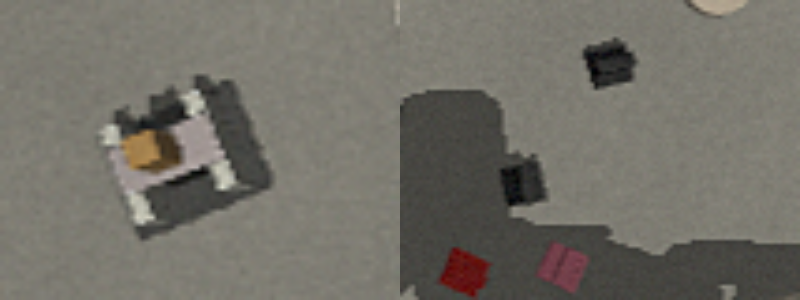

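The crop confirms a tan-handled roller on the rest's rails and two black knobs, with the red and pink ones set apart. I'll move over the knobs, then the panel, then the roller, taking wrist pictures on the way.

send_rows(moves=[1,2.7,2.7,1,0,0,0.1,1,5.4,5.4,2,0,0,0.2,1,8.1,8.1,3,0,0,0.3,1,10.8,10.8,4,0,0,0.4,1,13.5,13.5,5,0,0,0.5])

```text
time: 0.62
position: [0.2964, -0.4675, 0.2867]
tool_rot: [0.928, 0.373, 0.0, -0.0]
ft_force: [0.5, -0.8, 0.5]
grip_width: 0.0872
grip_force: 0.0
```

send_rows(moves=[1,2.7,2.7,1,0,0,0.1,1,5.4,5.4,2,0,0,0.2,1,8.1,8.1,3,0,0,0.3,1,10.8,10.8,4,0,0,0.4,1,13.5,13.5,5,0,0,0.5])

```text
time: 1.03
position: [0.4315, -0.3323, 0.337]
tool_rot: [0.807, 0.591, -0.0, -0.0]
ft_force: [-0.2, 0.1, 0.0]
grip_width: 0.087
grip_force: 0.0
```

send_rows(moves=[1,2.5,2.5,0,0,0,0.1,1,5,5,0,0,0,0.2,1,5,5,0,0,0,0.2,1,5,5,0,0,0,0.2])

```text
time: 1.37
position: [0.4814, -0.2824, 0.3364]
tool_rot: [0.744, 0.668, -0.0, -0.0]
ft_force: [-1.5, 0.1, -0.2]
grip_width: 0.0868
grip_force: 0.0
```

```bash
python3 - <<'E'
from h import *
import pickle
c=grab('wrist');pickle.dump(c,open('w1.pkl','wb'))
cv2.imwrite('pics/w1.png',cv2.resize(c['pixels'],(800,600)));o=monitor.get_obs();print(o['position'],o['tool_rot'],o['time'],c['f'],c['o'],c['Rwc'][:,2],(c['range_z']>0).mean())
p=np.load('top0.npz');p={k:p[k] for k in p.files};p['name']='top'
q=cloud(p);m=(q[...,2]>.06)&(np.hypot(q[...,0]-.65,q[...,1]-.33)<.1);print('bottle',q[m][:,:2].mean(0),q[m][:,2].max(),q[m][:,0].min(),q[m][:,1].min())
E
```

```text
[ 0.48058224 -0.28352759  0.336281  ] [ 7.44925772e-01  6.67147170e-01 -4.38698720e-04 -2.33896878e-04] 1.4167 297.3186396354542 [ 0.48953502 -0.20809993  0.48441711] [-0.02962863 -0.27243319 -0.96171841] 0.9902089436848959
bottle [0.67374759 0.33023846] 0.15685385907450722 0.5526668051223644 0.3047406565868481
```

View pics/w1.png

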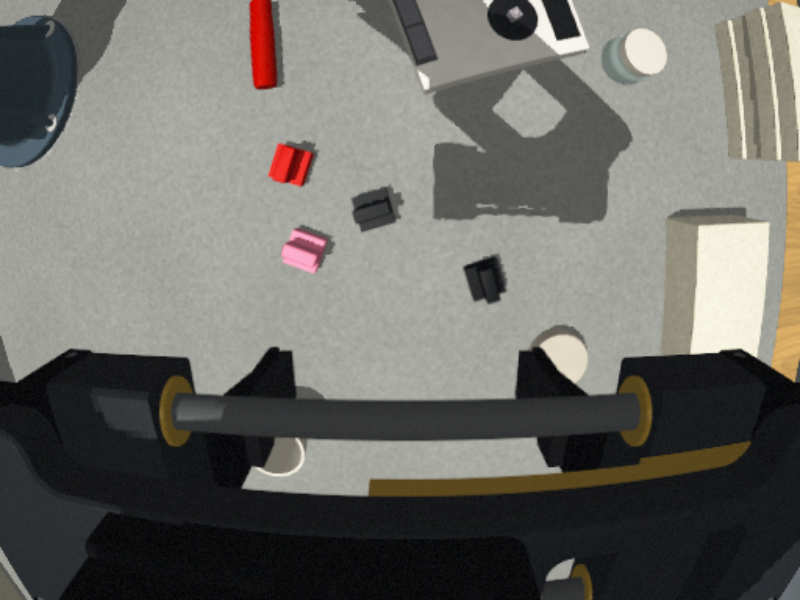

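The wrist view (800x600) shows black knobs at (375,208) and (485,280), red at (291,164) and pink at (305,250); the panel corner is at the top. There is no third black knob. On to the panel.

send_rows(moves=[1,1.5,3.8,0,0,0,0,1,3,7.6,0,0,0,0,1,4.5,11.4,0,0,0,0,1,6,15.2,0,0,0,0,1,7.5,19,0,0,0,0])

```text
time: 1.83
position: [0.5553, -0.0944, 0.3364]
tool_rot: [0.747, 0.665, -0.0, -0.0]
ft_force: [0.5, 0.0, 0.4]
grip_width: 0.0871
grip_force: 0.0
```

send_rows(moves=[1,1.5,3.8,0,0,0,0,1,1.5,3.8,0,0,0,0,1,1.5,3.8,0,0,0,0])

```text
time: 2.08
position: [0.5705, -0.0557, 0.3362]
tool_rot: [0.745, 0.667, -0.001, -0.0]
ft_force: [-0.1, -0.4, -0.1]
grip_width: 0.0875
grip_force: 0.0
```

```bash
python3 - <<'E'
from h import *
import pickle
c=grab('wrist');pickle.dump(c,open('w2.pkl','wb'))
cv2.imwrite('pics/w2.png',cv2.resize(c['pixels'],(800,600)));o=monitor.get_obs();print(o['position'],o['time'])
E
```

```text
[ 0.57017178 -0.05698512  0.33623863] 2.1333
```

send_rows(moves=[1,-0.6,4,0,0,0,0.06,1,-1.2,8,0,0,0,0.12,1,-1.8,12,0,0,0,0.18,1,-2.4,16,0,0,0,0.24,1,-3,20,0,0,0,0.3])

```text
time: 2.55
position: [0.5405, 0.1424, 0.3365]
tool_rot: [0.638, 0.77, -0.0, 0.0]
ft_force: [1.5, 0.1, 0.1]
grip_width: 0.087
grip_force: 0.0
```

send_rows(moves=[1,-0.6,4,0,0,0,0.06,1,-1.2,8,0,0,0,0.12,1,-1.2,10,0,0,0,0.18,1,-1.2,10,0,0,0,0.18])

```text
time: 2.88
position: [0.5287, 0.2453, 0.3365]
tool_rot: [0.564, 0.826, 0.001, -0.0]
ft_force: [0.9, 0.3, 0.6]
grip_width: 0.0869
grip_force: 0.0
```

```bash
python3 - <<'E'
from h import *
import pickle
c=grab('wrist');pickle.dump(c,open('w3.pkl','wb'))
d=pickle.load(open('w2.pkl','rb'))
a=np.vstack([c['pixels'][:290],d['pixels'][:290]]);cv2.imwrite('pics/w23.png',a);o=monitor.get_obs();print(o['position'],o['tool_rot'],o['time'])
E
```

```text
[0.52892984 0.24325721 0.3363586 ] [ 5.65612231e-01  8.24671199e-01 -3.95587287e-04  2.47969842e-04] 2.9333
```

View pics/w23.png

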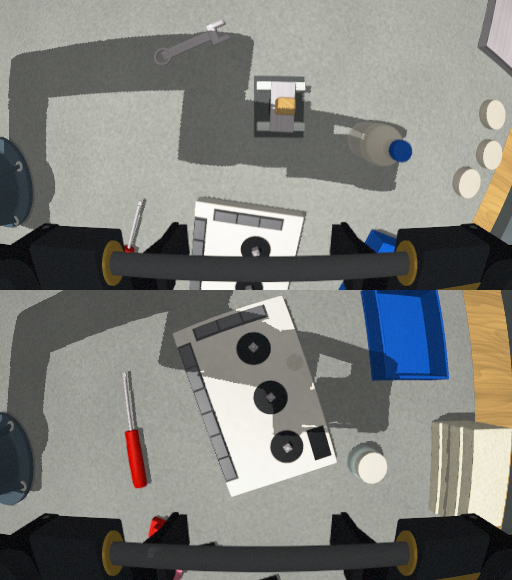

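w3 (top half): rest and roller with the handle at (286,104), bottle at (375,145). w2 (bottom half): panel with spindles at (253,348), (270,397) and (287,447) in the stacked picture, i.e. v minus 290, each turned as a square diamond.

```bash
cat > c.py <<'E'
from h import *
import pickle
w1,w2,w3=[pickle.load(open(f'w{i}.pkl','rb')) for i in(1,2,3)]
def rect(p):
    (a,b),s,t=cv2.minAreaRect((p[:,:2]*1000).astype(np.float32)); return np.round([a,b,*s,t],1)
p=cloud(w3);im=w3['pixels'].astype(int);b,g,r=im[...,0],im[...,1],im[...,2]
H=np.indices(p.shape[:2])[0]<220
m=H&(r>b*1.6)&(r>g*1.1)&(np.hypot(p[...,0]-.53,p[...,1]-.33)<.1)
q=p[m];zt=np.percentile(q[:,2],90);print('handle zt',zt,'top',rect(q[q[:,2]>zt-.006]),q[q[:,2]>zt-.006].mean(0))
top=m&(p[...,2]>zt-.006);v,u=np.nonzero(top);print(' px',u.mean(),v.mean(),'raycast z=.122',onz(w3,u.mean(),v.mean(),.122))
m=H&(abs(p[...,2]-.058)<.004)&(np.hypot(p[...,0]-.53,p[...,1]-.33)<.08);print('cross',rect(p[m]),np.median(p[m][:,2]),m.sum())
m=H&(abs(p[...,2]-.051)<.005)&(np.hypot(p[...,0]-.53,p[...,1]-.33)<.08);print('rails',rect(p[m]),m.sum())
m=H&(abs(p[...,2]-.053)<.009)&(np.hypot(p[...,0]-.53,p[...,1]-.33)<.08);print('rails+cross',rect(p[m]),m.sum())
m=H&(b>r*1.8)&(p[...,2]>.1)&(p[...,0]<.8);print('cap',rect(p[m]),p[m][:,2].max())
p=cloud(w2);im=w2['pixels'].astype(int);H=np.indices(p.shape[:2])[0]<225
m=H&(abs(p[...,2]-.030)<.005)&(np.hypot(p[...,0]-.574,p[...,1]-.027)<.2)
print('panel z~.03',rect(p[m]),np.median(p[m][:,2]),np.ptp(p[m],axis=0))
for z0,z1 in((.033,.036),(.036,.045)):
  k=m&0; m2=H&(p[...,2]>z0)&(p[...,2]<z1)&(np.hypot(p[...,0]-.574,p[...,1]-.027)<.16)
  n,l,s,ce=cv2.connectedComponentsWithStats(m2.astype(np.uint8))
  for i in range(1,n):
    if s[i,4]>15:print('  z',z0,ce[i].round(1),s[i,4],rect(p[l==i]),np.median(p[l==i][:,2]).round(4))
big=[]
for (x,y) in((253,348-290),(270,397-290),(287,447-290)):
    big.append(cv2.resize(w2['pixels'][y-18:y+18,x-18:x+18],(260,260),interpolation=cv2.INTER_CUBIC))
cv2.imwrite('pics/sp.png',np.hstack(big))
p=cloud(w1);im=w1['pixels'].astype(int);H=np.indices(p.shape[:2])[0]<220
m=H&(im.max(2)<70)&(p[...,2]>.012)&(p[...,2]<.06)&(p[...,1]<-.15)&(p[...,0]<.7)
n,l,s,ce=cv2.connectedComponentsWithStats(m.astype(np.uint8))
for i in range(1,n):
    if s[i,4]>60:
        q=p[l==i];h=q[q[:,2]>.034];print('knob',ce[i].round(1),s[i,4],'all',rect(q),'bar',rect(h),np.median(h[:,2]),'skirt',rect(q[abs(q[:,2]-.018)<.004]))
E
python3 c.py
```

```text
handle zt 0.12314779846441995 top [519.  328.2  43.   19.7  22.4] [0.52839703 0.33209839 0.13134828]
 px 290.6655518394649 107.61872909698997 raycast z=.122 [0.53549727 0.33283486 0.122     ]
cross [523.9 331.7  53.1  72.5  17.7] 0.05990619184877788 869
rails [527.7 334.2  70.   71.7  22.4] 400
rails+cross [528.  333.6  70.   73.1  22.4] 1264
cap [598.8 334.3 197.3  25.6   3.9] 0.4846140612788822
panel z~.03 [629.6  27.6 290.5 305.3  12.1] 0.03006052166880291 [0.31491755 0.31078847 0.00992281]
  z 0.033 [229.3  31.4] 181 [547.  146.5  37.2  18.4  14.4] 0.0352
  z 0.033 [187.  66.] 205 [478.1 101.   18.8  36.2  12.1] 0.0349
  z 0.033 [202.8 110.1] 217 [494.1  29.8  18.6  39.4   9.5] 0.0351
  z 0.033 [223.3 167. ] 341 [513.7 -60.3  18.4  73.5  12.8] 0.0353
  z 0.036 [252.7  22.7] 215 [582.8 154.7  36.7  18.   13.6] 0.0371
  z 0.036 [223.5  29.4] 26 [539.3 150.    7.9  16.6  84.2] 0.0364
  z 0.036 [206.1  38.9] 195 [513.6 139.4  39.4  18.5  15.6] 0.0369
  z 0.036 [252.8  56.6] 31 [577.9 100.6  10.1  10.7  37.9] 0.0436
  z 0.036 [194.2  87.6] 265 [485.5  68.9  18.9  41.7  10.8] 0.0379
  z 0.036 [270.2 106.3] 23 [595.   22.9   9.4   9.4  38.8] 0.0439
  z 0.036 [212.7 138.8] 359 [506.  -22.8  18.9  68.3  13.6] 0.0375
  z 0.036 [286.7 155.4] 22 [612.7 -54.7   8.8   9.9  27.9] 0.0437
  z 0.036 [223.5 173.4] 24 [512.6 -69.9   9.9  15.    5.9] 0.0364
  z 0.036 [230.5 181.5] 19 [523.  -85.4  11.3   7.9  19.6] 0.0366
knob [238.9 133.7] 497 all [ 453.9 -240.5   35.7   34.7   10.7] bar [ 454.  -240.7   35.6   13.1    9.2] 0.041733681480565665 skirt [ 453.9 -240.5   35.6   34.7   10.7]
knob [310.6 179.2] 510 all [ 560.9 -324.9   36.2   35.4   11.7] bar [ 561.  -324.8   14.5   34.6   13.1] 0.041647949450201394 skirt [ 560.9 -325.    36.3   35.2   11.7]
```

View pics/sp.png

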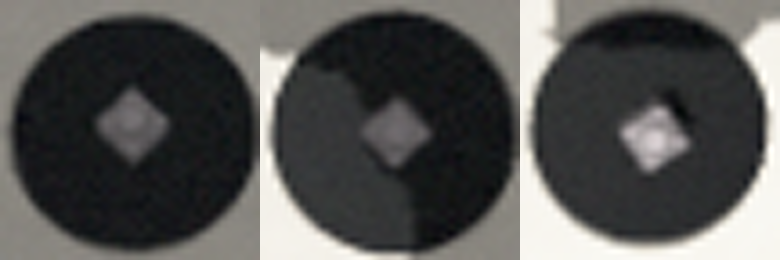

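Spindle yaws read about 38°, 39° and 28°. Refining the roller handle and the bottle cap.

```bash
cat > d.py <<'E'
from h import *
import pickle
def rect(p):
    (a,b),s,t=cv2.minAreaRect((p[:,:2]*1000).astype(np.float32)); return np.round([a,b,*s,t],1)
c=pickle.load(open('w3.pkl','rb'));p=cloud(c);im=c['pixels'].astype(int);b,g,r=im[...,0],im[...,1],im[...,2]
near=(np.hypot(p[...,0]-.53,p[...,1]-.33)<.05)
for z0,z1 in((.118,.128),(.07,.115),(.055,.066)):
    m=near&(p[...,2]>z0)&(p[...,2]<z1);print(z0,m.sum(),rect(p[m]),np.median(p[m],axis=0))
m=near&(p[...,2]>.055)&(p[...,2]<.064)&(r<b*1.3);print('cross',rect(p[m]))
m=(b>r*1.6)&(p[...,2]>.1)&(p[...,2]<.2)&(p[...,0]<.9)&(p[...,1]>.2);print('cap',rect(p[m]),p[m][:,2].max())
m=(p[...,2]>.07)&(p[...,2]<.16)&(p[...,0]>.57)&(p[...,0]<.8)&(p[...,1]>.2);print('bottle',rect(p[m]))
E
python3 d.py
```

```text
0.118 315 [529.4 333.8  22.2  22.2  21.5] [0.5291418  0.33300786 0.12160841]
0.07 33 [519.3 330.1   1.2  20.8  19.9] [0.51879887 0.32989436 0.09512327]
0.055 868 [529.5 333.4  34.7  71.9  20. ] [0.52777858 0.32547268 0.05991634]
cross [529.5 333.4  34.7  71.9  20. ]
cap [682.2 340.4  31.2  25.3   1.5] 0.15194738647957107
bottle [675.7 340.6  50.9  58.5   4.3]
```

send_rows(moves=[1,0,3,-2,0,0,0,1,0,6,-4,0,0,0,1,0.05,8.85,-6,0,0,0,1,0.05,8.85,-10,0,0,0,1,0.05,8.85,-14,0,0,0])

```text
time: 3.35
position: [0.5316, 0.3311, 0.1967]
tool_rot: [0.566, 0.824, 0.002, 0.002]
ft_force: [0.4, 0.9, -0.9]
grip_width: 0.0869
grip_force: 0.0
```

send_rows(moves=[1,0,0,-4,0,0,0,1,0,0,-7,0,0,0,1,0,0,-9.5,0,0,0,1,0,0,-11.6,0,0,0,1,0,0,-11.6,0,0,0])

```text
time: 3.77
position: [0.5275, 0.3277, 0.0759]
tool_rot: [0.567, 0.823, -0.004, -0.002]
ft_force: [0.1, -1.3, -0.7]
grip_width: 0.0873
grip_force: 0.0
```

send_rows(moves=[0,0,0,0,0,0,0,0,0,0,0,0,0,0,0,0,0,0,0,0,0,0,0,0,0,0,0,0,0,0,0,0,0,0,0], grip_force=45)

```text
time: 4.18
position: [0.53, 0.3327, 0.0822]
tool_rot: [0.565, 0.825, 0.001, 0.001]
ft_force: [0.2, 0.3, 0.2]
grip_width: 0.0616
grip_force: 0.0
```

send_rows(moves=[0,0,0,0,0,0,0,0,0,0,0,0,0,0,0,0,0,0,0,0,0,0,0,0,0,0,0,0,0,0,0,0,0,0,0])

```text
time: 4.6
position: [0.529, 0.3326, 0.0805]
tool_rot: [0.565, 0.825, -0.0, -0.0]
ft_force: [-0.3, -0.2, 0.8]
grip_width: 0.0278
grip_force: 0.0
```

send_rows(moves=[0,0,0,0,0,0,0,0,0,0,0,0,0,0,0,0,0,0,0,0,0,0,0,0,0,0,0,0,0,0,0,0,0,0,0])

```text
time: 5.02
position: [0.5293, 0.3327, 0.0805]
tool_rot: [0.565, 0.825, 0.0, 0.0]
ft_force: [0.7, 1.4, -1.8]
grip_width: 0.0216
grip_force: 44.8
```

send_rows(moves=[0,0,0,1,0,0,0,0,0,0,3,0,0,0,0,0,0,6,0,0,0,0,0,0,9,0,0,0,0,0,0,9,0,0,0])

```text
time: 5.43
position: [0.5321, 0.3338, 0.1768]
tool_rot: [0.565, 0.825, 0.004, 0.003]
ft_force: [1.8, -0.0, -1.5]
grip_width: 0.0218
grip_force: 44.8
```

```bash
python3 - <<'E'
from h import *
import pickle
c=grab('wrist');s=grab('scene');o=monitor.get_obs();print(o['position'],o['tool_rot'],o['ft_force'],o['moment'],o['grip_width'],o['grip_force'])
a=np.hstack([cv2.resize(s['pixels'][80:200,250:410],(400,300)),cv2.resize(c['pixels'][150:384,100:412],(400,300))])
cv2.imwrite('pics/held.png',a)
E
```

```text
[0.52917577 0.33246537 0.17182155] [5.65364835e-01 8.24840517e-01 6.61571138e-04 5.35921432e-04] [-1.00232014 -0.98899202 -3.09658089] [-0.00285231 -0.09014675  0.00628285] 0.021697057263522605 44.7579778265208
```

View pics/held.png

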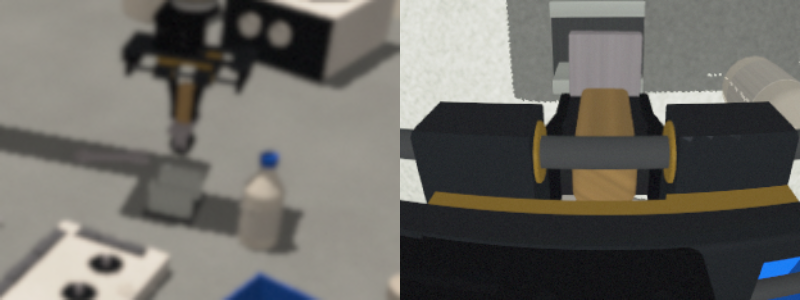

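The roller is held upright (both views show it clear of the rest). Wheel bottom is at TCP − 74.5 mm, so home contact is at TCP z ≈ 0.1075. Going to the short strip's −x end.

send_rows(moves=[0,-0.6,-4,0,0,0,-0.03,0,-1.2,-8,0,0,0,-0.06,0,-1.8,-12,0,0,0,-0.09,0,-2.4,-16,-1,0,0,-0.12,0,-3,-19.7,-3,0,0,-0.148])

```text
time: 5.95
position: [0.4984, 0.1344, 0.1408]
tool_rot: [0.625, 0.781, 0.0, 0.0]
ft_force: [1.9, -0.6, -3.2]
grip_width: 0.0216
grip_force: 44.8
```

send_rows(moves=[0,0,0,0,0,0,0,0,0,0,-1,0,0,0,0,0,0,-1.8,0,0,0,0,0,0,-2,0,0,0,0,0,0,-2,0,0,0])

```text
time: 6.37
position: [0.4985, 0.1373, 0.1196]
tool_rot: [0.624, 0.781, -0.001, -0.001]
ft_force: [0.4, 0.3, -2.7]
grip_width: 0.0218
grip_force: 44.8
```

```bash
cat > s.py <<'E'
from h import *
o=monitor.get_obs();x,y,z,w=o['tool_rot'];P=np.array(o['position']);print('t',o['time'],P.round(4),'psi',np.degrees(2*np.arctan2(y,x)).round(2),'q',np.round(o['q'],2),'F',np.round(o['ft_force'],1),'M',np.round(o['moment'],2))
a=np.radians(12.6);d=P[:2]-[.5742,.027];print('panel xy mm',1000*(d@[np.cos(a),np.sin(a)]),1000*(d@[-np.sin(a),np.cos(a)]))
E
python3 s.py
```

```text
t 6.3667 [0.4985 0.1373 0.1196] psi 102.76 q [ 0.05  0.56  1.81  0.    0.77 -0.17] F [ 0.4  0.3 -2.7] M [-0.   -0.1   0.02]
panel xy mm -49.865408220029266 124.15298893601043
```

send_rows(moves=[0,0,0,-0.4,0,0,0,0,0,0,-0.8,0,0,0,0,0,0,-1,0,0,0,0,0,0,-1.2,0,0,0,0,0,0,-1.2,0,0,0])

```text
time: 6.78
position: [0.4996, 0.1368, 0.1092]
tool_rot: [0.625, 0.781, 0.001, 0.0]
ft_force: [-0.3, 1.1, -2.0]
grip_width: 0.0219
grip_force: 44.8
```

send_rows(moves=[0,0,0,-0.1,0,0,0,0,0,0,-0.2,0,0,0,0,0,0,-0.2,0,0,0])

```text
time: 7.03
position: [0.4995, 0.1366, 0.1073]
tool_rot: [0.625, 0.781, 0.001, 0.0]
ft_force: [0.1, 3.5, 2.4]
grip_width: 0.0217
grip_force: 44.8
```

```bash
python3 s.py
```

```text
t 7.0333 [0.4995 0.1366 0.1073] psi 102.64 q [ 0.05  0.58  1.81  0.    0.74 -0.17] F [0.1 3.5 2.4] M [ 0.67 -0.02  0.03]
panel xy mm -48.96395162515792 123.20708860366761
```

send_rows(moves=[0,0,0,-0.1,0,0,0,0,0,0,-0.2,0,0,0,0,0,0,-0.2,0,0,0])

```text
time: 7.28
position: [0.5011, 0.1368, 0.1071]
tool_rot: [0.625, 0.781, 0.002, 0.002]
ft_force: [-1.3, 4.0, 15.0]
grip_width: 0.0216
grip_force: 44.8
```

send_rows(moves=[0,0,0,-0.1,0,0,0,0,0,0,-0.2,0,0,0,0,0,0,-0.2,0,0,0])

```text
time: 7.53
position: [0.5028, 0.1372, 0.1068]
tool_rot: [0.625, 0.78, 0.004, 0.003]
ft_force: [-1.8, 4.9, 23.2]
grip_width: 0.0217
grip_force: 44.8
```

```bash
python3 s.py
```

```text
t 7.5333 [0.5028 0.1372 0.1068] psi 102.6 q [ 0.05  0.59  1.81  0.    0.73 -0.17] F [-1.8  4.9 23.2] M [1.13 0.2  0.03]
panel xy mm -45.6554268646151 123.09879311417055
```

Link B0 is home at the predicted height with 26 N. Rolling along +x.

send_rows(moves=[0,0.7,0.15,0,0,0,0,0,1.4,0.3,0,0,0,0,0,2.1,0.46,0,0,0,0,0,2.8,0.62,0,0,0,0,0,3.5,0.78,0,0,0,0])

```text
time: 7.95
position: [0.5367, 0.1445, 0.1069]
tool_rot: [0.625, 0.781, 0.002, 0.002]
ft_force: [-2.5, 1.9, 22.9]
grip_width: 0.0219
grip_force: 44.8
```

```bash
python3 s.py
```

```text
t 7.95 [0.5367 0.1445 0.1069] psi 102.66 q [ 0.06  0.62  1.72  0.    0.79 -0.16] F [-2.5  1.9 22.9] M [0.5  0.52 0.01]
panel xy mm -10.993056474095289 122.82999712513703
```

Rolling well. Continue to the end, then back over.

send_rows(moves=[0,0.7,0.15,0,0,0,0,0,1.4,0.3,0,0,0,0,0,2.1,0.46,0,0,0,0,0,2.8,0.62,0,0,0,0,0,3.5,0.78,0,0,0,0])

```text
time: 8.37
position: [0.5716, 0.152, 0.107]
tool_rot: [0.625, 0.781, 0.002, 0.002]
ft_force: [-3.6, 1.2, 19.9]
grip_width: 0.022
grip_force: 44.8
```

send_rows(moves=[0,0.7,0.15,0,0,0,0,0,1.4,0.3,0,0,0,0,0,2.1,0.46,0,0,0,0,0,2.6,0.57,0,0,0,0,0,2.6,0.57,0,0,0,0])

```text
time: 8.78
position: [0.6003, 0.158, 0.1069]
tool_rot: [0.625, 0.781, 0.004, 0.004]
ft_force: [0.9, 1.9, 16.1]
grip_width: 0.0219
grip_force: 44.8
```

```bash
python3 s.py
```

```text
t 8.7833 [0.6003 0.158  0.1069] psi 102.64 q [ 0.08  0.68  1.56  0.    0.89 -0.14] F [ 0.9  1.9 16.1] M [ 0.53 -0.33  0.06]
panel xy mm 54.03730642682424 122.15096192221544
```

send_rows(moves=[0,-1,-0.22,-0.1,0,0,0,0,-2,-0.44,-0.1,0,0,0,0,-3,-0.66,-0.1,0,0,0,0,-4,-0.88,-0.1,0,0,0,0,-5,-1.1,-0.1,0,0,0])

```text
time: 9.2
position: [0.5515, 0.1475, 0.107]
tool_rot: [0.625, 0.78, 0.006, 0.006]
ft_force: [1.7, 4.2, 21.8]
grip_width: 0.0216
grip_force: 44.8
```

send_rows(moves=[0,-1,-0.22,0,0,0,0,0,-2,-0.44,0,0,0,0,0,-3,-0.66,0,0,0,0,0,-4,-0.88,0,0,0,0,0,-5,-1.1,0,0,0,0])

```text
time: 9.62
position: [0.502, 0.1368, 0.1069]
tool_rot: [0.625, 0.78, 0.007, 0.006]
ft_force: [1.7, 6.5, 24.8]
grip_width: 0.0217
grip_force: 44.8
```

```bash
python3 s.py
```

```text
t 9.6167 [0.502  0.1368 0.1069] psi 102.56 q [ 0.05  0.58  1.82  0.    0.72 -0.17] F [ 1.7  6.5 24.8] M [ 1.49 -0.56  0.07]
panel xy mm -46.48822533724083 122.93331077449061
```

send_rows(moves=[0,0,0,2,0,0,0,0,0,0,4,0,0,0,0,-0.5,-0.5,4,0,0,-0.12,0,-1,-1,4,0,0,-0.24,0,-1.5,-1.5,4,0,0,-0.36])

```text
time: 10.03
position: [0.4798, 0.1199, 0.1419]
tool_rot: [0.756, 0.654, -0.0, 0.0]
ft_force: [-0.6, -0.5, -2.9]
grip_width: 0.0218
grip_force: 44.8
```

send_rows(moves=[0,0,0,0,0,0,-0.12,0,0,0,0,0,0,-0.24,0,0,0,0,0,0,-0.36,0,0,0,0,0,0,-0.48,0,0,0,0,0,0,-0.6])

```text
time: 10.45
position: [0.4796, 0.1199, 0.1413]
tool_rot: [0.916, 0.401, -0.001, 0.0]
ft_force: [-0.2, -0.2, -3.3]
grip_width: 0.0217
grip_force: 44.7
```

send_rows(moves=[0,0,0,0,0,0,-0.12,0,0,0,0,0,0,-0.24,0,0,0,0,0,0,-0.36,0,0,0,0,0,0,-0.48,0,0,0,0,0,0,-0.6])

```text
time: 10.87
position: [0.4796, 0.1199, 0.1413]
tool_rot: [0.994, 0.113, -0.001, 0.0]
ft_force: [-0.7, -0.4, -3.3]
grip_width: 0.0217
grip_force: 44.7
```

```bash
python3 s.py
```

```text
t 10.8667 [0.4796 0.1199 0.1413] psi 12.96 q [ 0.02  0.5   1.85 -0.    0.79  1.36] F [-0.7 -0.4 -3.3] M [ 0.03 -0.04 -0.04]
panel xy mm -72.04282979599705 111.32305947398588
```

send_rows(moves=[0,-0.46,-0.65,-1,0,0,0,0,-0.46,-0.65,-2,0,0,0,0,-0.46,-0.65,-2.6,0,0,0,0,-0.46,-0.65,-2.9,0,0,0,0,-0.46,-0.65,-3.2,0,0,0])

```text
time: 11.28
position: [0.4755, 0.1138, 0.1094]
tool_rot: [0.993, 0.116, -0.0, 0.0]
ft_force: [-1.1, -0.5, 3.5]
grip_width: 0.022
grip_force: 44.8
```

send_rows(moves=[0,0,0,-0.2,0,0,0,0,0,0,-0.4,0,0,0,0,0,0,-0.6,0,0,0,0,0,0,-0.8,0,0,0,0,0,0,-0.8,0,0,0])

```text
time: 11.7
position: [0.4762, 0.1141, 0.1064]
tool_rot: [0.993, 0.116, 0.001, 0.0]
ft_force: [-6.2, -0.1, 35.1]
grip_width: 0.0221
grip_force: 45.0
```

```bash
python3 s.py
```

```text
t 11.7 [0.4762 0.1141 0.1064] psi 13.32 q [ 0.01  0.56  1.89 -0.    0.69  1.35] F [-6.2 -0.1 35.1] M [-0.17  1.67 -0.05]
panel xy mm -76.61671103707947 106.40383556720468
```

send_rows(moves=[0,0.17,-0.98,0.12,0,0,-0.01,0,0.36,-1.96,0.12,0,0,-0.01,0,0.58,-2.94,0.12,0,0,-0.01,0,0.8,-3.92,0.12,0,0,-0.01,0,1.02,-4.9,0.12,0,0,-0.01])

```text
time: 12.12
position: [0.4869, 0.0652, 0.1067]
tool_rot: [0.994, 0.111, 0.002, 0.0]
ft_force: [-4.4, 1.9, 25.5]
grip_width: 0.0219
grip_force: 45.0
```

```bash
python3 s.py
```

```text
t 12.1167 [0.4869 0.0652 0.1067] psi 12.72 q [-0.1   0.56  1.88  0.    0.69  1.25] F [-4.4  1.9 25.5] M [ 0.37  1.13 -0.01]
panel xy mm -76.85246122578229 56.34903876446076
```

send_rows(moves=[0,0.21,-0.98,0,0,0,0,0,0.42,-1.96,0,0,0,0,0,0.63,-2.94,0,0,0,0,0,0.84,-3.92,0,0,0,0,0,1.05,-4.9,0,0,0,0])

```text
time: 12.53
position: [0.4976, 0.0166, 0.1067]
tool_rot: [0.994, 0.11, 0.002, -0.0]
ft_force: [-3.3, 4.9, 23.2]
grip_width: 0.0222
grip_force: 45.0
```

send_rows(moves=[0,0.21,-0.98,0,0,0,0,0,0.42,-1.96,0,0,0,0,0,0.63,-2.94,0,0,0,0,0,0.84,-3.92,0,0,0,0,0,1.05,-4.9,0,0,0,0])

```text
time: 12.95
position: [0.5087, -0.0334, 0.1068]
tool_rot: [0.994, 0.111, 0.003, 0.001]
ft_force: [-2.8, 2.6, 22.9]
grip_width: 0.0214
grip_force: 45.0
```

```bash
python3 s.py
```

```text
t 12.95 [ 0.5087 -0.0334  0.1068] psi 12.71 q [-0.29  0.58  1.84  0.    0.72  1.06] F [-2.8  2.6 22.9] M [0.47 0.72 0.01]
panel xy mm -77.09581659091124 -44.630865314920996
```

send_rows(moves=[0,0.21,-0.98,0,0,0,0,0,0.42,-1.96,0,0,0,0,0,0.63,-2.94,0,0,0,0,0,0.84,-3.92,0,0,0,0,0,1.05,-4.9,0,0,0,0])

```text
time: 13.37
position: [0.5196, -0.0829, 0.1068]
tool_rot: [0.994, 0.111, 0.003, 0.001]
ft_force: [-2.9, 2.1, 18.7]
grip_width: 0.0218
grip_force: 45.0
```

```bash
python3 s.py
```

```text
t 13.3667 [ 0.5196 -0.0829  0.1068] psi 12.72 q [-0.37  0.59  1.8   0.    0.75  0.98] F [-2.9  2.1 18.7] M [ 0.4   0.56 -0.06]
panel xy mm -77.25213465775764 -95.32250581007197
```

send_rows(moves=[0,0.2,-0.9,-0.1,0,0,0,0,0.2,-0.9,-0.1,0,0,0,0,-0.1,0.5,-0.1,0,0,0,0,-0.42,1.96,-0.1,0,0,0,0,-0.74,3.42,-0.1,0,0,0])

```text
time: 13.78
position: [0.5127, -0.0504, 0.1067]
tool_rot: [0.994, 0.111, 0.004, 0.004]
ft_force: [-5.5, -5.2, 27.4]
grip_width: 0.0215
grip_force: 45.0
```

send_rows(moves=[0,-0.32,1.46,0,0,0,0,0,-0.64,2.92,0,0,0,0,0,-0.96,4.38,0,0,0,0,0,-1.28,5.84,0,0,0,0,0,-1.6,7.3,0,0,0,0])

```text
time: 14.2
position: [0.4963, 0.0238, 0.1066]
tool_rot: [0.994, 0.112, 0.003, 0.003]
ft_force: [-6.2, -6.5, 31.4]
grip_width: 0.0219
grip_force: 45.0
```

send_rows(moves=[0,-0.32,1.46,0,0,0,0,0,-0.64,2.92,0,0,0,0,0,-0.96,4.38,0,0,0,0,0,-1.28,5.84,0,0,0,0,0,-1.6,7.3,0,0,0,0])

```text
time: 14.62
position: [0.48, 0.0974, 0.1066]
tool_rot: [0.994, 0.112, 0.003, 0.002]
ft_force: [-3.9, -6.3, 32.8]
grip_width: 0.0219
grip_force: 45.0
```

send_rows(moves=[0,-0.2,0.9,0,0,0,0,0,-0.3,1.4,0,0,0,0,0,-0.3,1.4,0,0,0,0])

```text
time: 14.87
position: [0.4764, 0.1131, 0.1065]
tool_rot: [0.994, 0.112, 0.003, 0.0]
ft_force: [-5.4, -1.0, 32.7]
grip_width: 0.0219
grip_force: 45.0
```

```bash
python3 s.py
```

```text
t 14.8667 [0.4764 0.1131 0.1065] psi 12.82 q [ 0.    0.56  1.89 -0.    0.69  1.35] F [-5.4 -1.  32.7] M [ 0.04  1.22 -0.01]
panel xy mm -76.66609453632195 105.37829307837627
```

send_rows(moves=[0,0,0,3,0,0,0,0,0,0,6,0,0,0,0,-1,-1,10,0,0,0,0,-3,-4,14,0,0,0,0,-4,-6.5,17,0,0,0])

```text
time: 15.28
position: [0.437, 0.0544, 0.2653]
tool_rot: [0.994, 0.112, 0.0, 0.0]
ft_force: [0.0, -1.2, -3.4]
grip_width: 0.0218
grip_force: 45.0
```

send_rows(moves=[0,0,0,0,0,0,0,0,0,0,0,0,0,0])

```text
time: 15.45
position: [0.4389, 0.0533, 0.2656]
tool_rot: [0.994, 0.11, 0.003, 0.001]
ft_force: [0.0, 0.1, -4.0]
grip_width: 0.0215
grip_force: 45.0
```

```bash
cat > e.py <<'E'
from h import *
import pickle
C={'w':grab('wrist'),'t':grab('top')};pickle.dump(C['w'],open('w4.pkl','wb'))
a=np.radians(12.6);ax=np.array([np.cos(a),np.sin(a)]);ay=np.array([-np.sin(a),np.cos(a)])
for n,c in C.items():
    p=cloud(c);d=p[...,:2]-[.5742,.027];X,Y=1000*(d@ax),1000*(d@ay);Z=p[...,2]*1000
    ok=(Z>20)&(Z<50)
    face=ok&(abs(X-70)<15)&(abs(Y)<30);print(n,'face',np.median(Z[face]) if face.any() else None)
    for i in range(6):
        m=ok&(abs(X+78)<6)&(abs(Y+92.5-37*i)<14);print('A',i,m.sum(),np.median(Z[m]).round(2) if m.any() else '',end=' ')
        m=ok&(abs(X+60)<5)&(abs(Y+92.5-37*i)<14);print('adj',np.median(Z[m]).round(2) if m.any() else '')
    for i in range(3):
        m=ok&(abs(Y-122)<6)&(abs(X+37-37*i)<14);print('B',i,m.sum(),np.median(Z[m]).round(2) if m.any() else '')
E
python3 e.py; python3 s.py
```

```text
w face 30.02525433040826
A 0 167 32.7 adj 29.76
A 1 184 32.82 adj 29.86
A 2 195 32.86 adj 29.76
A 3 201 32.86 adj 29.99
A 4 220 32.94 adj 29.86
A 5 198 32.92 adj 29.99
B 0 198 32.95
B 1 190 32.89
B 2 187 32.84
t face 30.494372915550684
A 0 30 33.03 adj 29.19
A 1 29 33.12 adj 30.24
A 2 11 29.91 adj 29.42
A 3 23 32.23 adj 30.19
A 4 11 31.76 adj 30.49
A 5 0  adj 28.79
B 0 28 32.99
B 1 29 32.7
B 2 29 33.04
t 15.55 [0.4377 0.0544 0.2632] psi 12.68 q [-0.13  0.24  1.84  0.    1.06  1.22] F [-0.2 -0.4 -3.8] M [ 0.01  0.06 -0.02]
panel xy mm -127.22932513207108 56.518350178432506
```

All nine links read 3 mm above the face, so they are home. Taking the roller back to its rest.

send_rows(moves=[0,0.6,1.9,0,0,0,0.117,0,1.2,3.7,0,0,0,0.233,0,1.8,5.6,0,0,0,0.35,0,2.4,7.4,0,0,0,0.467,0,3,9.3,0,0,0,0.583])

```text
time: 15.97
position: [0.4674, 0.1488, 0.2614]
tool_rot: [0.919, 0.395, -0.002, -0.001]
ft_force: [-0.3, -0.6, -3.6]
grip_width: 0.0219
grip_force: 45.0
```

send_rows(moves=[0,0.6,1.9,0,0,0,0.117,0,1.2,3.7,0,0,0,0.233,0,1.8,5.6,0,0,0,0.35,0,2.4,7.4,0,0,0,0.467,0,3,9.3,0,0,0,0.583])

```text
time: 16.38
position: [0.4971, 0.2419, 0.2609]
tool_rot: [0.766, 0.642, -0.002, -0.001]
ft_force: [2.2, -0.3, -3.0]
grip_width: 0.0219
grip_force: 45.0
```

send_rows(moves=[0,0.6,1.9,0,0,0,0.117,0,1.2,3.7,0,0,0,0.233,0,1.8,5.6,0,0,0,0.35,0,2.4,7.4,-3,0,0,0.467,0,3,9.25,-7,0,0,0.567])

```text
time: 16.8
position: [0.5296, 0.3346, 0.1962]
tool_rot: [0.556, 0.831, 0.003, 0.002]
ft_force: [1.0, -0.1, -5.1]
grip_width: 0.0216
grip_force: 45.0
```

send_rows(moves=[0,0,0,0,0,0,0,0,0,0,0,0,0,0])

```text
time: 16.97
position: [0.5242, 0.3318, 0.1898]
tool_rot: [0.558, 0.83, -0.005, -0.004]
ft_force: [-1.0, -0.3, -2.1]
grip_width: 0.0212
grip_force: 45.0
```

```bash
python3 s.py; python3 - <<'E'
from h import *
c=grab('wrist');p=cloud(c)
m=(p[...,2]>.045)&(p[...,2]<.056)&(np.hypot(p[...,0]-.528,p[...,1]-.334)<.08)
r=cv2.minAreaRect((p[m][:,:2]*1000).astype(np.float32));print(r,m.sum())
m=(p[...,2]>.125)&(p[...,2]<.185)&(np.hypot(p[...,0]-.528,p[...,1]-.334)<.08);print(cv2.minAreaRect((p[m][:,:2]*1000).astype(np.float32)))
cv2.imwrite('pics/rest.png',c['pixels'])
E
```

```text
t 16.9667 [0.5242 0.3318 0.1898] psi 112.1 q [ 0.38  0.58  1.48 -0.    1.09 -0.  ] F [-1.  -0.3 -2.1] M [ 0.01 -0.13 -0.01]
panel xy mm 17.682185836214234 308.39700085861574
((527.5394897460938, 334.2940673828125), (69.63372802734375, 72.47354888916016), 21.383485794067383) 1079
((515.7674560546875, 351.6185302734375), (39.49409484863281, 30.574674606323242), 22.070587158203125)
```

View pics/rest.png

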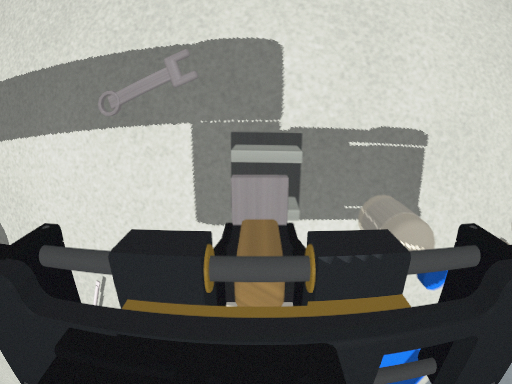

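The roller hangs square over the rails (rail at (266,155), crosspiece at (258,195)). Lowering.

send_rows(moves=[0,0,0.1,-2,0,0,0,0,0,0.1,-4,0,0,0,0,0,0.1,-6,0,0,0,0,0,0.1,-7.5,0,0,0,0,0,0.1,-8.5,0,0,0])

```text
time: 17.43
position: [0.5279, 0.3321, 0.1115]
tool_rot: [0.56, 0.829, 0.0, 0.0]
ft_force: [-0.0, 0.5, -3.0]
grip_width: 0.0216
grip_force: 45.0
```

send_rows(moves=[0,0,0,-0.5,0,0,0,0,0,0,-1,0,0,0,0,0,0,-1.5,0,0,0,0,0,0,-1.9,0,0,0,0,0,0,-2.2,0,0,0])

```text
time: 17.85
position: [0.5281, 0.3326, 0.0895]
tool_rot: [0.559, 0.829, 0.0, 0.0]
ft_force: [-0.6, 0.6, -3.0]
grip_width: 0.0218
grip_force: 45.0
```

```bash
python3 s.py
```

```text
t 17.85 [0.5281 0.3326 0.0895] psi 111.99 q [ 0.38  0.71  1.55 -0.    0.88 -0.  ] F [-0.6  0.6 -3. ] M [ 0.04 -0.1   0.01]
panel xy mm 21.687576110604365 308.29099658122294
```

send_rows(moves=[0,0,0,-0.3,0,0,0,0,0,0,-0.6,0,0,0,0,0,0,-0.8,0,0,0,0,0,0,-0.9,0,0,0,0,0,0,-0.9,0,0,0])

```text
time: 18.27
position: [0.5277, 0.3325, 0.0806]
tool_rot: [0.559, 0.829, 0.0, 0.0]
ft_force: [-1.2, -1.1, 0.8]
grip_width: 0.0215
grip_force: 45.0
```

send_rows(moves=[0,0,0,-0.1,0,0,0,0,0,0,-0.1,0,0,0])

```text
time: 18.43
position: [0.5277, 0.3324, 0.0805]
tool_rot: [0.559, 0.829, 0.0, 0.0]
ft_force: [-1.7, -2.4, 5.7]
grip_width: 0.0218
grip_force: 45.0
```

send_rows(moves=[0.6,0,0,0.1,0,0,0,0.6,0,0,0.1,0,0,0,0.6,0,0,0.1,0,0,0,0.6,0,0,0.1,0,0,0,0.6,0,0,0.1,0,0,0])

```text
time: 18.85
position: [0.5278, 0.3325, 0.08]
tool_rot: [0.559, 0.829, 0.0, 0.0]
ft_force: [0.6, -0.2, 0.6]
grip_width: 0.047
grip_force: 0.0
```

send_rows(moves=[0.6,0,0,1,0,0,0,0.6,0,0,3,0,0,0,0.6,0,0,7,0,0,0,0.6,0,0,11,0,0,0,0.6,0,-3,15,0,0,0])

```text
time: 19.27
position: [0.5285, 0.3108, 0.2267]
tool_rot: [0.558, 0.83, 0.003, 0.001]
ft_force: [2.5, 0.5, 0.8]
grip_width: 0.052
grip_force: 0.0
```

send_rows(moves=[0.6,0,-3,2,0,0,0,0.6,0,-4,2,0,0,0,0.6,0,-4,2,0,0,0])

```text
time: 19.52
position: [0.5284, 0.2657, 0.2455]
tool_rot: [0.56, 0.828, 0.001, 0.001]
ft_force: [-0.0, -1.3, -0.4]
grip_width: 0.0524
grip_force: 0.0
```

```bash
sed -i "s/open('w3.pkl','rb')/open('w5.pkl','rb')/" d.py; python3 - <<'E'
from h import *
import pickle
c=grab('wrist');pickle.dump(c,open('w5.pkl','wb'))
E
python3 s.py; python3 d.py
```

```text
t 19.5667 [0.5275 0.2667 0.2439] psi 111.87 q [ 0.28  0.47  1.51  0.    1.16 -0.1 ] F [-0.2  0.4 -0.1] M [ 0.   -0.16  0.  ]
panel xy mm 6.713011479962776 244.16273676059703
0.118 578 [527.3 333.1  22.3  21.3  22.5] [0.52698224 0.33310258 0.1216079 ]
0.07 42 [517.  329.4   2.2  20.3  16.1] [0.51629907 0.3300183  0.09604978]
0.055 1329 [527.5 333.8  34.6  71.6  22.6] [0.52444908 0.34198452 0.05979646]
cross [527.5 333.8  34.6  71.6  22.6]
cap [680.2 341.4  28.7  26.6   3.9] 0.1520352341424452
bottle [674.4 340.   49.   60.4   4.8]
```

The roller is back, level on its rails (handle top z 0.1216, as at the start). Close look at the spindles on the way to the knobs.

send_rows(moves=[1,1.2,-3.7,0,0,0,0,1,2.4,-7.4,0,0,0,0,1,3.6,-11,0,0,0,0,1,4.8,-14.7,0,0,0,0,1,6,-18.4,0,0,0,0])

```text
time: 19.98
position: [0.5872, 0.0834, 0.2413]
tool_rot: [0.559, 0.829, -0.001, -0.002]
ft_force: [0.9, 1.1, -0.4]
grip_width: 0.0778
grip_force: 0.0
```

send_rows(moves=[1,1.2,-3.6,-2,0,0,0,1,1.2,-3.6,-2,0,0,0,1,1.2,-3.6,-2,0,0,0,1,1.2,-3.6,-2,0,0,0])

```text
time: 20.32
position: [0.5988, 0.0486, 0.2216]
tool_rot: [0.559, 0.829, -0.0, -0.002]
ft_force: [-0.8, 0.2, -0.3]
grip_width: 0.0866
grip_force: 0.0
```

```bash
cat > f.py <<'E'
from h import *
import sys
c=grab('wrist');p=cloud(c);cv2.imwrite('pics/'+sys.argv[1]+'.png',c['pixels'])
for nm,x,y in(('a',.578,.1005),('b',.595,.0229),('c',.6127,-.0547)):
    m=(p[...,2]>.0365)&(p[...,2]<.055)&(np.hypot(p[...,0]-x,p[...,1]-y)<.02)
    if m.sum()<20: continue
    q=p[m];r=cv2.minAreaRect((q[:,:2]*1000).astype(np.float32))
    u,v=proj(c,np.array([x,y,.044]))
    # colour: grey square on black
    m2=(c['pixels'].max(2)>75)&(np.hypot(p[...,0]-x,p[...,1]-y)<.011)
    vv,uu=np.nonzero(m2);g=onz(c,uu,vv,.044);r2=cv2.minAreaRect((g[:,:2]*1000).astype(np.float32))
    print(nm,m.sum(),np.round(r[0],1),np.round(r[1],1),round(r[2],1),'ztop',np.percentile(q[:,2],95).round(4),'| col',np.round(r2[0],1),np.round(r2[1],1),round(r2[2],1),'px',u,v)
E
python3 f.py sa
```

```text
a 90 [578.8 100.7] [10.  10.3] 38.5 ztop 0.0475 | col [578.2 100.3] [10.7 10.8] 40.6 px 259.86152967070456 128.26491303542463
b 95 [596.   22.6] [10.1 10.3] 34.8 ztop 0.0472 | col [595.   23.8] [10.9 13.5] 39.0 px 248.17842330506227 197.25715947641334
c 25 [610.8 -51.1] [9.  1.2] 30.5 ztop 0.0435 | col [610.4 -47.9] [9.9 5.6] 22.7 px 238.75416904939394 258.08799873807783
```

send_rows(moves=[1,0.9,-3.9,0,0,0,0,1,1.8,-7.8,0,0,0,0,1,2.7,-11.7,0,0,0,0,1,3.5,-15.5,0,0,0,0,1,3.5,-15.5,0,0,0,0])

```text
time: 20.78
position: [0.6372, -0.1128, 0.224]
tool_rot: [0.56, 0.828, -0.001, 0.003]
ft_force: [0.7, 0.9, -0.0]
grip_width: 0.0871
grip_force: 0.0
```

send_rows(moves=[1,0,0,0,0,0,0,1,0,0,0,0,0,0])

```text
time: 20.95
position: [0.6344, -0.1055, 0.2234]
tool_rot: [0.559, 0.829, 0.0, -0.001]
ft_force: [1.0, 1.3, -0.1]
grip_width: 0.087
grip_force: 0.0
```

```bash
python3 f.py sc; python3 s.py
```

```text
b 92 [595.3  22. ] [ 9.5 10.2] 36.6 ztop 0.0472 | col [595.6  22.3] [10.2 10.4] 37.3 px 270.172695599256 57.92341567013597
c 85 [613.  -55.1] [9.9 9. ] 22.3 ztop 0.0476 | col [612.5 -55.3] [11.  11.1] 22.1 px 258.35078814903073 128.58055594554412
t 21.0 [ 0.6343 -0.1051  0.2234] psi 112.13 q [-0.34  0.57  1.4   0.    1.18 -0.72] F [-0.4  0.1  0.5] M [ 0.03 -0.15 -0.04]
panel xy mm 29.813975312853547 -141.975804460279
```

send_rows(moves=[1,-0.8,-4,-0.2,0,0,-0.03,1,-1.6,-8,-0.5,0,0,-0.06,1,-2.4,-12,-0.8,0,0,-0.09,1,-3.2,-16,-1,0,0,-0.12,1,-4,-20,-1.2,0,0,-0.15])

```text
time: 21.42
position: [0.5948, -0.3062, 0.2116]
tool_rot: [0.619, 0.786, 0.0, -0.0]
ft_force: [0.0, -0.5, -0.2]
grip_width: 0.0874
grip_force: 0.0
```

send_rows(moves=[1,-1,-4,-0.3,0,0,-0.018,1,-2,-8,-0.3,0,0,-0.018,1,-2,-8,-0.3,0,0,-0.018,1,-2,-8,-0.3,0,0,-0.018])

```text
time: 21.75
position: [0.5745, -0.3878, 0.2083]
tool_rot: [0.627, 0.779, 0.0, -0.0]
ft_force: [0.3, 0.2, -0.1]
grip_width: 0.0873
grip_force: 0.0
```

```bash
cat > k.py <<'E'
from h import *
import sys
c=grab('wrist');p=cloud(c);im=c['pixels'].astype(int);cv2.imwrite('pics/'+sys.argv[1]+'.png',c['pixels'])
H=np.indices(p.shape[:2])[0]<215
def rect(p):
    (a,b),s,t=cv2.minAreaRect((p[:,:2]*1000).astype(np.float32)); return np.round([a,b,*s,t],1)
m=H&(im.max(2)<75)&(p[...,2]>.010)&(p[...,2]<.08)
n,l,s,ce=cv2.connectedComponentsWithStats(m.astype(np.uint8))
for i in range(1,n):
    if s[i,4]>100:
        q=p[l==i];zt=np.percentile(q[:,2],97);h=q[q[:,2]>zt-.007];k=q[abs(q[:,2]-zt+.024)<.004]
        print('black',ce[i].round(1),s[i,4],'zt',zt.round(4),'bar',rect(h),'skirt',rect(k) if len(k)>4 else '')
m=H&(p[...,2]>.015)&(p[...,2]<.03)&(im.min(2)>90)&(p[...,1]<-.3);print('puck',rect(p[m]) if m.sum()>50 else '')
E
python3 k.py kB; python3 s.py
```

```text
black [183.   33.7] 994 zt 0.0428 bar [ 454.  -241.3   35.4   14.9   10.9] skirt [ 453.9 -241.1   35.8   36.5   10. ]
black [259.8 120.1] 947 zt 0.0429 bar [ 561.2 -324.9   13.8   35.2   12.5] skirt [ 561.3 -324.9   35.    34.4   12. ]
puck [ 534.  -381.8  526.6  133.6   12.6]
t 21.8 [ 0.5749 -0.386   0.2083] psi 102.4 q [-0.75  0.65  1.27  0.    1.22 -0.97] F [0.1 1.3 0.3] M [-0.   -0.16 -0.02]
panel xy mm -89.40273449320388 -403.21075950871165
```

Knob B is still where it was. Grasping its bar.

send_rows(moves=[0.5,-0.7,3.1,-1,0,0,0,0.5,-1.37,6.1,-4,0,0,0,0.5,-1.37,6.1,-8,0,0,0,0.5,-1.37,6.1,-11,0,0,0,0.5,-1.37,6.1,-13,0,0,0])

```text
time: 22.22
position: [0.5604, -0.3208, 0.0759]
tool_rot: [0.625, 0.781, 0.0, -0.003]
ft_force: [0.3, 0.2, 0.1]
grip_width: 0.0613
grip_force: 0.0
```

send_rows(moves=[0.5,0,0,-1.2,0,0,0,0.5,0,0,-2.4,0,0,0,0.5,0,0,-3.4,0,0,0,0.5,0,0,-4.1,0,0,0,0.5,0,0,-4.3,0,0,0])

```text
time: 22.63
position: [0.5611, -0.3261, 0.035]
tool_rot: [0.627, 0.779, 0.0, -0.0]
ft_force: [0.1, -0.4, -0.5]
grip_width: 0.0441
grip_force: 0.0
```

send_rows(moves=[0.5,0,0,0,0,0,0,0.5,0,0,0,0,0,0])

```text
time: 22.8
position: [0.5615, -0.3271, 0.0362]
tool_rot: [0.627, 0.779, 0.0, 0.001]
ft_force: [0.2, 0.4, 1.0]
grip_width: 0.0437
grip_force: 0.0
```

```bash
python3 s.py
```

```text
t 22.8 [ 0.5615 -0.3271  0.0362] psi 102.36 q [-0.7   0.82  1.5   0.    0.83 -0.91] F [0.2 0.4 1. ] M [-0.06 -0.12  0.05]
panel xy mm -89.65787690183792 -342.75454562107785
```

send_rows(moves=[0,0,0.15,-0.1,0,0,0,0,0,0.15,-0.1,0,0,0,0,0,0.15,-0.1,0,0,0,0,0,0.15,-0.1,0,0,0,0,0,0.15,-0.1,0,0,0], grip_force=30)

```text
time: 23.22
position: [0.5611, -0.3252, 0.0347]
tool_rot: [0.627, 0.779, 0.0, 0.0]
ft_force: [0.2, 0.1, -0.6]
grip_width: 0.0179
grip_force: 0.0
```

send_rows(moves=[0,0,0,0,0,0,0,0,0,0,0,0,0,0,0,0,0,0,0,0,0,0,0,0,0,0,0,0,0,0,0,0,0,0,0])

```text
time: 23.63
position: [0.561, -0.3251, 0.0346]
tool_rot: [0.627, 0.779, -0.0, 0.0]
ft_force: [-0.6, -0.7, 1.1]
grip_width: 0.0137
grip_force: 30.0
```

```bash
python3 s.py
```

```text
t 23.6333 [ 0.561  -0.3251  0.0346] psi 102.38 q [-0.7   0.82  1.5  -0.    0.82 -0.91] F [-0.6 -0.7  1.1] M [ 0.01 -0.09 -0.03]
panel xy mm -89.65152755655058 -340.7920867101147
```

send_rows(moves=[0,0,0,2,0,0,0,0,0,0,5,0,0,0,0,0,2,8.5,0,0,0,0,0.1,5.5,11,0,0,0.03,0,0.25,9.5,11,0,0,0.07])

```text
time: 24.05
position: [0.5669, -0.2333, 0.1499]
tool_rot: [0.6, 0.8, 0.0, 0.006]
ft_force: [1.3, -0.1, -0.1]
grip_width: 0.0136
grip_force: 30.0
```

send_rows(moves=[0,0.2,4,0,0,0,0.05,0,0.4,8,0,0,0,0.1,0,0.6,12,0,0,0,0.15,0,0.8,16,0,0,0,0.2,0,1,20,0,0,0,0.25])

```text
time: 24.47
position: [0.5731, -0.0282, 0.1444]
tool_rot: [0.494, 0.87, -0.0, -0.0]
ft_force: [1.1, 0.4, -0.2]
grip_width: 0.0139
grip_force: 30.0
```

send_rows(moves=[0,0.2,4,0,0,0,0.05,0,0.4,8,0,0,0,0.1,0,0.5,12,0,0,0,0.153,0,0.5,13,0,0,0,0.153,0,0.5,13,0,0,0,0.153])

```text
time: 24.88
position: [0.5778, 0.1032, 0.1442]
tool_rot: [0.425, 0.905, 0.0, -0.0]
ft_force: [0.1, -0.3, -1.0]
grip_width: 0.0134
grip_force: 30.0
```

send_rows(moves=[0,0,0,0,0,0,0,0,0,0,0,0,0,0,0,0,0,0,0,0,0])

```text
time: 25.13
position: [0.5787, 0.0981, 0.1444]
tool_rot: [0.428, 0.904, -0.0, 0.0]
ft_force: [1.3, -0.9, 0.2]
grip_width: 0.0136
grip_force: 30.0
```

```bash
python3 s.py; python3 - <<'E'
from h import *
c=grab('wrist');cv2.imwrite('pics/placeB.png',c['pixels'][100:,100:412])
E
```

```text
t 25.1333 [0.5787 0.0981 0.1444] psi 129.33 q [-0.02  0.6   1.61 -0.    0.93 -0.71] F [ 1.3 -0.9  0.2] M [ 0.02 -0.13  0.02]
panel xy mm 19.884414728063618 68.39522668293853
```

View pics/placeB.png

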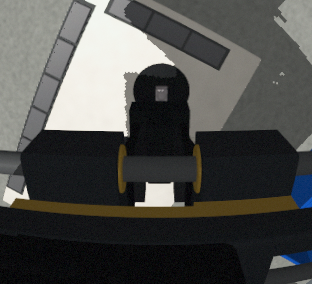

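The spindle's square appears at (161,93) in the crop, axis-parallel in the tool view, so the yaw is aligned. Checking its position once more and descending.

send_rows(moves=[0,0,0,-2,0,0,0,0,0,0,-3.5,0,0,0,0,0,0,-4.2,0,0,0,0,0,0,-4.2,0,0,0,0,0,0,-4.2,0,0,0])

```text
time: 25.6
position: [0.5785, 0.0991, 0.1023]
tool_rot: [0.427, 0.904, -0.0, -0.0]
ft_force: [0.3, -0.2, -0.9]
grip_width: 0.0137
grip_force: 30.0
```

```bash
python3 f.py pB2;python3 s.py
```

```text
t 25.65 [0.579  0.0993 0.1029] psi 129.42 q [-0.02  0.66  1.64 -0.    0.84 -0.71] F [-0.1  0.4 -0.5] M [-0.04 -0.12 -0.04]
panel xy mm 20.4896785898498 69.53666368636812
```

send_rows(moves=[0,0,0.11,-0.8,0,0,0,0,0,0.11,-1.5,0,0,0,0,0,0.11,-2,0,0,0,0,0,0.11,-2.5,0,0,0,0,0,0.11,-2.8,0,0,0])

```text
time: 26.07
position: [0.5781, 0.1012, 0.0736]
tool_rot: [0.427, 0.904, -0.0, -0.001]
ft_force: [-0.1, 0.3, -0.6]
grip_width: 0.0134
grip_force: 30.0
```

```bash
python3 s.py
```

```text
t 26.0667 [0.5781 0.1012 0.0736] psi 129.49 q [-0.02  0.7   1.65 -0.    0.79 -0.71] F [-0.1  0.3 -0.6] M [ 0.02 -0.13 -0.  ]
panel xy mm 19.94322385795829 71.5346824254963
```

send_rows(moves=[0,0,0,-0.4,0,0,0,0,0,0,-0.8,0,0,0,0,0,0,-1.1,0,0,0,0,0,0,-1.2,0,0,0,0,0,0,-1.2,0,0,0])

```text
time: 26.48
position: [0.5785, 0.1011, 0.0645]
tool_rot: [0.427, 0.904, -0.0, 0.0]
ft_force: [-3.1, -0.7, 12.2]
grip_width: 0.0141
grip_force: 30.0
```

```bash
python3 s.py
```

```text
t 26.4833 [0.5785 0.1011 0.0645] psi 129.5 q [-0.02  0.72  1.66 -0.    0.77 -0.71] F [-3.1 -0.7 12.2] M [0.   0.48 0.02]
panel xy mm 20.32175390724723 71.39652346225985
```

It seated at exactly the predicted height with 12 N. Releasing, and on to knob A.

send_rows(moves=[0.4,0,0,0.2,0,0,0,0.4,0,0,0.2,0,0,0,0.4,0,0,0.2,0,0,0,0.4,0,0,0.2,0,0,0,0.4,0,0,0.2,0,0,0])

```text
time: 26.9
position: [0.5784, 0.1011, 0.0641]
tool_rot: [0.427, 0.904, -0.0, -0.0]
ft_force: [0.3, 0.8, -0.2]
grip_width: 0.0332
grip_force: 0.0
```

send_rows(moves=[0.5,0,0,1,0,0,0,0.5,0,0,3,0,0,0,0.5,0,0,7,0,0,0,0.5,0,0,11,0,0,0,0.5,0,0,15,0,0,0])

```text
time: 27.32
position: [0.5779, 0.101, 0.2161]
tool_rot: [0.427, 0.904, -0.0, -0.001]
ft_force: [0.9, -1.1, 0.6]
grip_width: 0.0436
grip_force: 0.0
```

send_rows(moves=[0.5,-1.2,-3.8,0,0,0,-0.12,0.5,-2.4,-7.6,0,0,0,-0.24,0.5,-3.6,-11.4,0,0,0,-0.36,0.5,-4.8,-15.2,0,0,0,-0.48,0.5,-6,-19,0,0,0,-0.6])

```text
time: 27.73
position: [0.5177, -0.0902, 0.2153]
tool_rot: [0.677, 0.736, 0.0, 0.0]
ft_force: [0.4, -0.4, 0.5]
grip_width: 0.0434
grip_force: 0.0
```

send_rows(moves=[0.5,-1.2,-3.8,0,0,0,-0.12,0.5,-2.4,-7.6,0,0,0,-0.24,0.5,-3.6,-11.4,0,0,0,-0.36,0.5,-4.8,-14,0,0,0,-0.48,0.5,-6,-14.5,0,0,0,-0.6])

```text
time: 28.15
position: [0.4587, -0.2392, 0.2154]
tool_rot: [0.865, 0.501, 0.0, 0.002]
ft_force: [0.0, 0.3, 0.8]
grip_width: 0.0433
grip_force: 0.0
```

```bash
python3 s.py
```

```text
t 28.15 [ 0.4587 -0.2392  0.2154] psi 60.15 q [-0.7   0.41  1.73 -0.    1.   -0.17] F [0.  0.3 0.8] M [-0.05 -0.07 -0.05]
panel xy mm -170.8012331252182 -234.5936690070614
```

send_rows(moves=[0.5,-1.5,-0.3,0,0,0,-0.12,0.5,-3,-0.6,0,0,0,-0.24,0.5,-4.5,-1,0,0,0,-0.36,0.5,-6.2,-1.3,0,0,0,-0.48,0.5,-6.2,-1.3,0,0,0,-0.6])

```text
time: 28.57
position: [0.3936, -0.2464, 0.2147]
tool_rot: [0.975, 0.224, -0.001, -0.001]
ft_force: [-0.3, 0.7, -0.1]
grip_width: 0.0436
grip_force: 0.0
```

send_rows(moves=[0.5,0,0,0,0,0,-0.12,0.5,0,0,0,0,0,-0.24,0.5,0,0,0,0,0,-0.27,0.5,0,0,0,0,0,-0.27,0.5,0,0,0,0,0,-0.27])

```text
time: 28.98
position: [0.3965, -0.2469, 0.2149]
tool_rot: [0.995, 0.095, 0.0, 0.0]
ft_force: [0.3, 0.0, -0.3]
grip_width: 0.0439
grip_force: 0.0
```

```bash
python3 k.py kA; python3 s.py
```

```text
black [24.  22.3] 1275 zt 0.0721 bar [576.1 100.5  14.1  31.4  34.2] skirt [569.3  92.7  16.2  37.2  41.8]
black [79.   4.4] 240 zt 0.0323 bar [578.4  23.2  46.8  16.2  85.7] skirt 
black [75.8 66.4] 1045 zt 0.0342 bar [497.5  10.9  22.1 226.4  12.6] skirt 
black [263.3 124.5] 814 zt 0.043 bar [ 453.8 -241.6   34.9   13.1   10.9] skirt [ 453.6 -241.3   35.    35.7   10.7]
puck [ 639.3 -427.9   67.8   69.7   22.4]
t 29.0333 [ 0.3965 -0.2469  0.2148] psi 10.94 q [-0.8   0.35  1.84 -0.    0.95  0.58] F [-0.4 -1.8 -0.3] M [-0.03  0.05  0.  ]
panel xy mm -233.16919788791242 -228.56081088459678
```

View pics/kA.png

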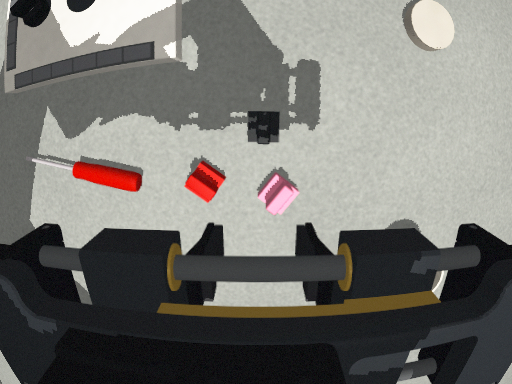

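Black knob A at (263,125), bar along the tool's x; red (205,180) and pink (278,192) stand clear of the fingers. Grasping A.

send_rows(moves=[0.5,2,0.2,-1,0,0,0,0.5,4.5,0.4,-4,0,0,0,0.5,5.73,0.55,-7.5,0,0,0,0.5,5.73,0.55,-11,0,0,0,0.5,5.73,0.55,-13.5,0,0,0])

```text
time: 29.45
position: [0.4541, -0.2408, 0.0772]
tool_rot: [0.995, 0.096, -0.0, -0.0]
ft_force: [-0.7, -0.7, 0.1]
grip_width: 0.0434
grip_force: 0.0
```

send_rows(moves=[0.5,0,0,-1.2,0,0,0,0.5,0,0,-2.4,0,0,0,0.5,0,0,-3.6,0,0,0,0.5,0,0,-4.3,0,0,0,0.5,0,0,-4.5,0,0,0])

```text
time: 29.87
position: [0.4534, -0.2411, 0.0334]
tool_rot: [0.995, 0.095, -0.001, -0.001]
ft_force: [0.2, -0.6, -0.3]
grip_width: 0.0433
grip_force: 0.0
```

send_rows(moves=[0.5,0,0,0,0,0,0,0.5,0,0,0,0,0,0,0.5,0,0,0,0,0,0])

```text
time: 30.12
position: [0.4542, -0.2418, 0.0352]
tool_rot: [0.995, 0.095, 0.001, 0.001]
ft_force: [0.3, -0.3, -0.2]
grip_width: 0.0435
grip_force: 0.0
```

```bash
python3 s.py
```

```text
t 30.1167 [ 0.4542 -0.2418  0.0352] psi 10.88 q [-0.71  0.72  1.85  0.    0.57  0.67] F [ 0.3 -0.3 -0.2] M [ 0.03  0.04 -0.04]
panel xy mm -175.7396575907394 -236.13352628816816
```

send_rows(moves=[0,0,0,0,0,0,0,0,0,0,0,0,0,0,0,0,0,0,0,0,0,0,0,0,0,0,0,0,0,0,0,0,0,0,0])

```text
time: 30.53
position: [0.4538, -0.2415, 0.0346]
tool_rot: [0.996, 0.095, 0.0, 0.0]
ft_force: [-0.0, 1.0, -0.4]
grip_width: 0.0177
grip_force: 0.0
```

send_rows(moves=[0,0,0,0,0,0,0,0,0,0,0,0,0,0,0,0,0,0,0,0,0,0,0,0,0,0,0,0,0,0,0,0,0,0,0])

```text
time: 30.95
position: [0.4538, -0.2415, 0.0345]
tool_rot: [0.996, 0.095, 0.0, 0.0]
ft_force: [-0.5, 0.3, 1.9]
grip_width: 0.0141
grip_force: 30.0
```

```bash
python3 s.py
```

```text
t 30.95 [ 0.4538 -0.2415  0.0345] psi 10.87 q [-0.71  0.72  1.85 -0.    0.57  0.67] F [-0.5  0.3  1.9] M [0.04 0.01 0.04]
panel xy mm -176.05630790934512 -235.72237895849847
```

send_rows(moves=[0,0,0,2,0,0,0,0,0,0,5,0,0,0,0,1.5,1.8,8,0,0,0.03,0,4,4.7,9,0,0,0.06,0,6.5,7.6,9,0,0,0.09])

```text
time: 31.37
position: [0.521, -0.1664, 0.1275]
tool_rot: [0.99, 0.139, 0.003, 0.002]
ft_force: [0.0, -0.3, -0.9]
grip_width: 0.0135
grip_force: 30.0
```

send_rows(moves=[0,2.5,2.9,0,0,0,0.03,0,5,5.8,0,0,0,0.06,0,7.5,8.8,0,0,0,0.09,0,9.4,11.04,0,0,0,0.108,0,9.4,11.04,0,0,0,0.108])

```text
time: 31.78
position: [0.6165, -0.0505, 0.1245]
tool_rot: [0.981, 0.195, 0.002, -0.0]
ft_force: [0.6, 0.3, -1.0]
grip_width: 0.0137
grip_force: 30.0
```

send_rows(moves=[0,0,0,-1,0,0,0,0,0,0,-2,0,0,0,0,0,0,-2.2,0,0,0,0,0,0,-2.2,0,0,0,0,0,0,-2.2,0,0,0])

```text
time: 32.2
position: [0.6118, -0.0561, 0.1017]
tool_rot: [0.981, 0.192, -0.001, -0.0]
ft_force: [0.3, -0.3, -0.3]
grip_width: 0.0136
grip_force: 30.0
```

```bash
python3 s.py; python3 f.py pA; python3 s.py
```

```text
t 32.2 [ 0.6118 -0.0561  0.1017] psi 22.11 q [-0.27  0.69  1.57 -0.    0.89  0.91] F [ 0.3 -0.3 -0.3] M [-0.    0.04  0.02]
panel xy mm 18.52939960670914 -89.29243736776857
a 899 [579.2  99.8] [36.2 36.7] 37.8 ztop 0.0513 | col [555.4 117. ] [0.4 9.8] 38.7 px 68.1357897082222 179.8340241712182
b 216 [595.6  22.7] [10.4 11. ] 34.6 ztop 0.0471 | col [539.3  50.9] [ 14.4 148.6] 64.0 px 153.34390631329774 195.76965542892503
t 32.25 [ 0.6123 -0.0561  0.1022] psi 22.12 q [-0.27  0.69  1.57 -0.    0.89  0.91] F [ 0.3 -0.8 -1. ] M [-0.03 -0.01 -0.02]
panel xy mm 19.022670940376468 -89.38270513367944
```

Aligned to within 1 mm. Correcting by (0.05, 0.1) cm and descending.

send_rows(moves=[0,0.05,0.1,-0.8,0,0,0,0,0.05,0.1,-1.5,0,0,0,0,0.05,0.1,-2,0,0,0,0,0.05,0.1,-2.5,0,0,0,0,0.05,0.1,-2.8,0,0,0])

```text
time: 32.67
position: [0.6129, -0.054, 0.0735]
tool_rot: [0.981, 0.193, -0.001, -0.0]
ft_force: [-0.0, -0.1, -1.2]
grip_width: 0.0138
grip_force: 30.0
```

```bash
python3 s.py
```

```text
t 32.6667 [ 0.6129 -0.054   0.0735] psi 22.22 q [-0.27  0.73  1.58 -0.    0.84  0.91] F [-0.  -0.1 -1.2] M [-0.03 -0.05  0.02]
panel xy mm 20.05835510904049 -87.44310802992793
```

send_rows(moves=[0,0,0,-0.4,0,0,0,0,0,0,-0.8,0,0,0,0,0,0,-1.1,0,0,0,0,0,0,-1.2,0,0,0,0,0,0,-1.2,0,0,0])

```text
time: 33.08
position: [0.6133, -0.054, 0.0645]
tool_rot: [0.981, 0.193, 0.0, 0.0]
ft_force: [-3.8, -0.2, 11.3]
grip_width: 0.0137
grip_force: 30.0
```

```bash
python3 s.py
```

```text
t 33.0833 [ 0.6133 -0.054   0.0645] psi 22.24 q [-0.27  0.74  1.58 -0.    0.82  0.91] F [-3.8 -0.2 11.3] M [ 0.1   0.61 -0.03]
panel xy mm 20.50126604266602 -87.54612209970017
```

Home. Release, lift clear, and take a last look.

send_rows(moves=[0.4,0,0,0.2,0,0,0,0.4,0,0,0.2,0,0,0,0.4,0,0,0.2,0,0,0,0.4,0,0,0.2,0,0,0,0.4,0,0,0.2,0,0,0])

```text
time: 33.5
position: [0.6132, -0.054, 0.0641]
tool_rot: [0.981, 0.193, -0.0, -0.0]
ft_force: [0.1, -0.1, 0.3]
grip_width: 0.0331
grip_force: 0.0
```

send_rows(moves=[0.4,0,0,1,0,0,0,0.4,0,0,3,0,0,0,0.4,0,0,7,0,0,0,0.4,0,0,11,0,0,0,0.4,-2,-1,15,0,0,0])

```text
time: 33.92
position: [0.5981, -0.0626, 0.2136]
tool_rot: [0.981, 0.193, 0.003, 0.001]
ft_force: [0.7, -1.3, 1.0]
grip_width: 0.0347
grip_force: 0.0
```

send_rows(moves=[0.4,-4,-1.6,3,0,0,0,0.4,-8,-3.2,6,0,0,0,0.4,-12,-4,8,0,0,0,0.4,-13,-4,8,0,0,0,0.4,-13,-4,8,0,0,0])

```text
time: 34.33
position: [0.4606, -0.1032, 0.2937]
tool_rot: [0.981, 0.192, -0.0, 0.001]
ft_force: [-0.1, -0.8, -0.4]
grip_width: 0.0349
grip_force: 0.0
```

```bash
python3 k.py end; python3 e.py|head -10; python3 s.py; python3 - <<'E'
from h import *
a=cv2.imread('pics/end.png');t=grab('top')['pixels'];cv2.imwrite('pics/fin.png',np.vstack([a[:280],t[60:300]]))
E
```

```text
black [281.4  18.4] 599 zt 0.032 bar [664.2 -54.2  26.7  48.8  12.1] skirt 
black [156.1  37.4] 911 zt 0.0728 bar [579.1  98.7  14.2  33.9  39.5] skirt [578.9 100.1  35.9  36.4  39.5]
black [211.4  42.3] 889 zt 0.0322 bar [596.9  22.5  50.4  49.2  22.9] skirt 
black [268.7  49.5] 1063 zt 0.0728 bar [612.6 -54.3  36.   13.7  22.2] skirt [612.7 -55.   34.9  35.6  22.7]
black [167.6 106.6] 552 zt 0.0342 bar [494.2  31.4  20.2 185.7  12.4] skirt 
puck [ 720.4 -409.8  223.4  121.7   30.5]
w face 30.086101919167497
A 0 174 32.77 adj 29.9
A 1 175 32.79 adj 29.87
A 2 174 32.87 adj 29.88
A 3 164 32.81 adj 29.75
A 4 156 32.99 adj 29.85
A 5 141 32.87 adj 30.1
B 0 125 32.98
B 1 134 33.12
B 2 127 32.97
t 34.4833 [ 0.4656 -0.1033  0.2916] psi 22.18 q [-0.45  0.26  1.72  0.    1.16  0.73] F [ 1.2 -0.2 -0.1] M [ 0.01 -0.01 -0.02]
panel xy mm -134.45265069738926 -103.47615861380783
```

View pics/fin.png

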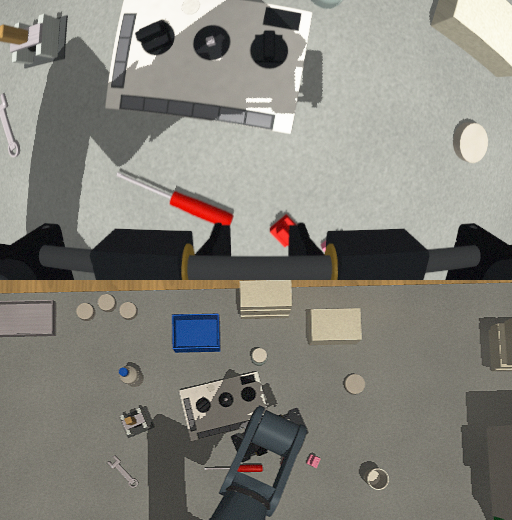

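Both knobs sit home on the outer spindles (tops at 72.8 mm) and the middle spindle is bare. All links are home, the roller is in its rest, and no other black knob is in sight.

```bash
python3 -c "
from rig import workorder;print(workorder.hand_in())"
```

```text
the job is handed in; nothing more can be done
None
```

I handed the job in at about 34 s of arm time: all nine links measure home, the roller is back in its rest, and both black knobs (I found no third) are seated on the two outer spindles, leaving the middle one bare. The hand-in call gave no verdict.

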